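# Change the display light's slide-on batteries and set its dimmer

### The job

Change the batteries of the cordless display light: press the red release button of each rail, slide the flat (red-banded) packs out and stand both upright in the wooden tray, then slide every charged (green-banded) pack there is - one or two - onto a rail until its catch clicks; one alone may go on either rail. After that turn the dimmer dial so that its pointer points at the green clip on the scale, and leave the other things on the table where they are.

Things in the scene. Friction and masses are not known exactly. Their poses are not given: they have to be found in the camera images.
- light: fixed cordless display light, 200 x 186 (x, y). Origin at table height under the front face of its grey housing; x points from the rails into it. Housing x 0..68, 46 high; before it (x -134..0) lie two battery rails, left (y +55) and right (y -55), floors at z 12. On the housing a glowing column (x 34, y 0, radius 27) bears the dimmer dial, top 129 above the table
- left_rail (a point): home of the left rail: where the origin of a clicked pack rests (light's x -44, y +55, z 12; axes as the light's). To load, lower a pack, nose to +x, so that its origin is 48 before this point (give or take 3, on x), on the rail's open part, then slide it +x under two lips (x -42..0 of the light, tops at z 29). Slippery channel 64 wide with flared mouth
- right_rail (a point): the same for the right rail (light's y -55). On both, a ramped sprung tooth in the floor snaps into the pack's groove when the pack's origin reaches home; it can go 4 further to a stop. A sprung plunger pushes the pack back with 2 to 7 N all along the last 18 before the stop; the tooth adds a few N. Let go past home, it rests clicked at home and cannot be pulled out
- left_button (a point): top centre of the left rail's red release button (22 across), on the housing, 54 above the table when up, side of the column; pressing it 8 straight down takes 1.6 to 5.2 N and frees the pack from about 5 on: the plunger then pushes the pack back 10 to 20 clear of the tooth; it springs up. The freed pack slides out along -x and can be lifted 46 or more before home
- right_button (a point): the same for the right rail
- push_left (a joint): how far the left rail's spring plunger is pushed in, m: 0 with no pack against it, about 0.014 with a pack clicked home, 0.018 at the stop
- push_right (a joint): the same for the right rail
- dial (a joint): dimmer dial angle, rad, growing clockwise seen from above, 0 to 4.4; it stays where it is left (friction 0.03 N m)
- dial_grip (a point): on the dial's upright axis, 116 above the table, at the middle of its grip: a bar 46 long, 14 wide, 24 high (z 105..129) above the column's scale plate (radius 36). Its x axis runs along the bar towards the end with the red pointer line
- dial_tip (a point): point on the scale 33 from the dial axis where the red pointer points
- mark (a point): the green clip on the rim of the scale, same radius of 33 about the same axis; it does not move when the dial is turned
- flat_left: slide-on battery pack, 80 long (x) x 60 wide (y) x 60 high, 240 g; red band = flat; starts clicked on the left rail. Origin: centre of its underside; x towards its nose (brass contacts), first into the rail; z up. Flange 60 wide, 10 high; above it a flat-sided body 40 wide, full length: grip across y, fingertips 20 or more above the underside. The catch holds a groove underneath
- flat_right: slide-on battery pack, 80 long (x) x 60 wide (y) x 60 high, 240 g; red band = flat; starts clicked on the right rail. Origin: centre of its underside; x towards its nose (brass contacts), first into the rail; z up. Flange 60 wide, 10 high; above it a flat-sided body 40 wide, full length: grip across y, fingertips 20 or more above the underside. The catch holds a groove underneath
- charged_a: slide-on battery pack, 80 long (x) x 60 wide (y) x 60 high, 240 g; green band = charged; if there, starts on the table. Origin: centre of its underside; x towards its nose (brass contacts), first into the rail; z up. Flange 60 wide, 10 high; above it a flat-sided body 40 wide, full length: grip across y, fingertips 20 or more above the underside. The catch holds a groove underneath
- charged_b: slide-on battery pack, 80 long (x) x 60 wide (y) x 60 high, 240 g; green band = charged; if there, starts on the table. Origin: centre of its underside; x towards its nose (brass contacts), first into the rail; z up. Flange 60 wide, 10 high; above it a flat-sided body 40 wide, full length: grip across y, fingertips 20 or more above the underside. The catch holds a groove underneath
- tray_in (a point): centre of the inner floor (5 above the table) of a fixed open wooden tray, inside 184 (x) x 102 (y), rim 22 above the table; two packs stand side by side at x +-46, y 0, lengthways along its y
- ring_box_a: bystander: dark red velvet ring box, 50 x 50 x 42, origin under its centre
- ring_box_b: bystander: dark blue velvet ring box, 50 x 50 x 42
- ribbon_tape: bystander: black tape roll, 53 across, 19 high
- pen: bystander: blue ball pen, 145 long

How it is judged (in metres and radians):
On the way, in this order (a step that is already met when the one before it is completed fails the run):
1. every charged pack is clicked in on a rail (((x of charged_a in the frame of left_rail between -0.0025 and 0.0045 m and y of charged_a in the frame of left_rail between -0.004 and 0.004 m and z of charged_a in the frame of left_rail between -0.004 and 0.004 m and angle between charged_a's own z axis and vertical below 0.1 rad and value of joint push_left above 0.0118 m) or (x of charged_a in the frame of right_rail between -0.0025 and 0.0045 m and y of charged_a in the frame of right_rail between -0.004 and 0.004 m and z of charged_a in the frame of right_rail between -0.004 and 0.004 m and angle between charged_a's own z axis and vertical below 0.1 rad and value of joint push_right above 0.0118 m)) and ((x of charged_b in the frame of left_rail between -0.0025 and 0.0045 m and y of charged_b in the frame of left_rail between -0.004 and 0.004 m and z of charged_b in the frame of left_rail between -0.004 and 0.004 m and angle between charged_b's own z axis and vertical below 0.1 rad and value of joint push_left above 0.0118 m) or (x of charged_b in the frame of right_rail between -0.0025 and 0.0045 m and y of charged_b in the frame of right_rail between -0.004 and 0.004 m and z of charged_b in the frame of right_rail between -0.004 and 0.004 m and angle between charged_b's own z axis and vertical below 0.1 rad and value of joint push_right above 0.0118 m))), for 0.2 s.
2. then the dial points at the green clip (horizontal distance between dial_tip and mark below 0.005 m), for 0.2 s.
At the end, for the whole second after the job is handed in: Each charged pack rests clicked in on a rail (origin within 3.5 mm along, 4 mm across of its home point, plunger in over 11.8 mm), the pointer is within 5 mm of the green clip at the scale's radius, and both flat packs stand upright (within 0.12 rad), at rest, on the tray's floor inside its walls (all of step 1 and horizontal distance between dial_tip and mark below 0.005 m and velocity of joint dial below 0.05 rad/s and x of flat_left in the frame of tray_in between -0.072 and 0.072 m and y of flat_left in the frame of tray_in between -0.032 and 0.032 m and z of flat_left in the frame of tray_in between -0.006 and 0.006 m and angle between each of flat_left, flat_right's own z axis and vertical below 0.12 rad and linear speed of each of flat_left, flat_right below 0.02 m/s and x of flat_right in the frame of tray_in between -0.072 and 0.072 m and y of flat_right in the frame of tray_in between -0.032 and 0.032 m and z of flat_right in the frame of tray_in between -0.006 and 0.006 m); the robot touches nothing.
It fails at once if a bystander (ring boxes, tape roll, pen) is shifted more than 4 cm (distance of any of ring_box_a, ring_box_b, ribbon_tape, pen from where it was at the start of the episode above 0.04 m).
Of charged_a, charged_b only 1 to 2 are there at a start; the rules pass over those that are not, and their reading is None.
At some moment in a run one of charged_a, charged_b may be knocked a few centimetres aside while the robot is not near it.
It also fails if it takes over 208 s, if anything falls off the work surface, if the arm or the gripper's body presses on something with over 40 N, if the wrist force passes 120 N, or if a joint passes its speed limit or range.

### The arm

A 6-joint arm with a two-finger parallel gripper is mounted at the origin on a cart in front of the work surface, level with it; the furniture and walls round the work are solid. World frame = base frame: x ahead of the robot, y to its left, z up, the work surface at z = 0. Lengths are in mm, angles in rad, forces in N, time in s.
With the tool pointing down it reaches from about 250 to 800 mm from the base axis. Payload 8.5 kg.
Tool frame: the origin (TCP) lies at the very end of the fingers, on their centre line; the grasp point (between the pads) lies 19 mm behind it; z points along the fingers, y is the line along which they close (so a half turn about z gives the same grasp; the last joint's range is limited). The gripper opens to 85 mm and grips with 20 to 120 N. Pads are 22 mm wide; open, the fingers measure 114 mm over their backs; the gripper's body (76 mm by 85 mm) begins 54 mm behind the grasp point. The pads swing forward as they close: fully open they stand 13 mm farther back than shut.
Start: joints at [-1.339, 0.238, -0.013, 1.319, 0, 1.571], TCP at [120.596, -510.916, 231.276] pointing down, gripper open.
Joint ranges: [-2.66, 2.66], [-1.03, 1.9], [-1.14, 1.46], [-1.82, 2.27], [-1.45, 1.34], [-3.14, 3.14]. Speed limits (rad/s): [2.22, 2.22, 2.79, 3.14, 3.14, 3.14].

### API

Orientations are given as a rotation vector (axis times angle).
In Python, from station import ctrl gives the robot as it stands.
- The arm moves only by the shell command python3 -m inch 'ROWS'. ROWS is JSON, a list of rows, each an object with "travel": the shift along the tool's x, y, z in mm, a list of three; "rotation": the turn, a rotation vector about the tool's x, y, z in degrees, a list of three; "grip": the gripper command: -1 is fully open, 1 is shut, values between are in proportion. A call has 1 to 10 rows; each row is the pose to reach, as a shift and turn from the pose commanded when the call began, along the tool's axes at that moment; what a row does not reach only later rows make up. A row lasts 1/12 s, in which the tool goes at most 41.7 mm and 7.16 degrees, less where a joint would pass 70% of its speed; a pose out of reach is approached as far as the arm can. A call with a gripper value outside its range is refused whole. The fingers move at their own pace and stop on an object; the grip force is fixed at half the most. Time passes only in rows, so rows that repeat a pose let the fingers close. It gives the time, the measured TCP pose, the force, the opening and the grip force at its end, in the units of the state.
- ctrl.observe(): the state, without advancing time (a new reading comes with each control period).
- ctrl.snapshot(name): name is "scene" or "top"; returns a dict with "img" (400x640x3 uint8, red, green, blue), "range_z" (400x640 float32, mm along the optical axis (not along the pixel's ray), 0 where there is no reading), "camera_matrix" (3x3 intrinsics, pixels), "rvec" (rotation vector, rad) and "tvec" (3), from world to camera coordinates, as OpenCV has them. Camera axes: x right, y down, z forward; pixel columns grow to the right and rows downward; lengths in mm; the calibration is good to about 2 mm. A picture is of the moment at which its call begins.
- ctrl.sign_off(): hands the job in; it is judged then, once.
Trained networks look in a picture, given as the dict that the camera call returned (one of the last four; its "shot" number tells which), for a name from the list of things; names that differ only in an ending like _2 or _b are one class to them, and where a whole thing is asked for, a point or a joint stands for the part that bears it (a point fixed in the world has none). Each returns a list of dicts, best first, with "conf" (0 to 1); they miss things now and then, are a little off and sometimes report something else, mostly with a low value. They report only what shows in the picture. A call takes as long as a camera call.
- ctrl.search_frame(thing, picture): "point" ([column, row] as shares, 0 to 1, of the picture: columns of its width, rows of its height, amid what is visible of it).
The state is a dict: "t": time; "joints": joint angles; "dq": joint speeds; "joint_torque": joint torques, N m; "ee_pos": TCP position; "eef_rot": TCP orientation; "contact_force": force on the tool from outside, world axes, zero at the start; "moment": the same for the moment, N m; "finger_gap": finger opening in mm; "gripper_force": force on a finger pad.
Only numpy, scipy, OpenCV 4.12 (cv2) and the standard library are available. Lean on these libraries where they do the work, as an engineer would, in place of code of your own. Each camera call takes 0.05 s, during which the arm holds its last target. There are 200 camera calls.

## Working session

There is one attempt and no reset: what is moved stays moved. The work goes in short steps, Python scripts to look and compute and a shell command to move; the robot and the scene stay as the last step left them, time stands still between calls to the robot, and variables do not carry over. Pictures are saved under pics/ and viewed, at most 14 in all, crops included, and the job is handed in when it is done.

```bash
mkdir -p pics
cat > h.py <<'E'
import numpy as np, cv2
from station import ctrl
from scipy.spatial.transform import Rotation as R
def snap(n,save=None):
    p=ctrl.snapshot(n)
    if save: cv2.imwrite('pics/'+save,p['img'][:,:,::-1])
    return p
def cloud(p):
    z=p['range_z'];K=p['camera_matrix'];v,u=np.mgrid[:400,:640]
    c=np.stack([(u-K[0,2])/K[0,0]*z,(v-K[1,2])/K[1,1]*z,z],-1)
    M=cv2.Rodrigues(np.array(p['rvec'],float))[0]
    w=(c-np.array(p['tvec']).ravel())@M
    w[z==0]=np.nan
    return w
def proj(p,X):
    return cv2.projectPoints(np.array(X,float).reshape(-1,1,3),np.array(p['rvec'],float),np.array(p['tvec'],float),p['camera_matrix'],None)[0].reshape(-1,2)
def tool(target):
    "shift in tool axes from the measured pose to world target"
    s=ctrl.observe();return R.from_rotvec(s['eef_rot']).inv().apply(np.array(target)-s['ee_pos'])
E
python3 - <<'E'
from h import *
s=ctrl.observe();print(s)
print(R.from_rotvec(s['eef_rot']).as_matrix().round(3))
for n in('scene','top'):
    p=snap(n,n+'0.png');w=cloud(p)
    for t in['light','left_button','dial','dial_tip','mark','flat_left','charged_a','tray_in','ring_box_a','ring_box_b','ribbon_tape','pen']:
        for d in ctrl.search_frame(t,p)[:4]:
            u,v=int(d['point'][0]*640),int(d['point'][1]*400)
            print(n,t,round(d['conf'],2),(u,v),w[v,u].round(0))
E
```

```text
{'t': 0.0, 'joints': array([-1.33898139e+00,  2.38794462e-01, -1.43068418e-02,  1.31919201e+00,
       -5.11151099e-06,  1.57080761e+00]), 'dq': array([-0.00117706,  0.0013528 ,  0.00049377, -0.00196468,  0.00169173,
       -0.00051311]), 'joint_torque': array([ 2.50311241e-03, -5.38786948e+01,  3.46435905e+01,  1.83293765e-02,
       -2.86129580e-05,  1.03718855e-05]), 'ee_pos': array([ 120.51330289, -510.52960969,  230.64997764]), 'eef_rot': array([-3.11903900e+00, -3.63129796e-01,  2.79797891e-04]), 'contact_force': array([0.54159602, 0.50702711, 0.33376067]), 'moment': array([-0.03188956,  0.02998888, -0.03397781]), 'gripper_force': 0.0, 'finger_gap': 85.44591624929139}
[[ 0.973  0.23  -0.   ]
 [ 0.23  -0.973  0.001]
 [-0.    -0.001 -1.   ]]
scene light 0.72 (310, 209) [ 533. -147.   54.]
scene dial 0.72 (316, 179) [ 568. -104.  112.]
scene dial 0.42 (310, 211) [ 530. -153.   51.]
scene dial_tip 0.53 (314, 178) [ 563. -103.  116.]
scene dial_tip 0.37 (352, 350) [ 449. -547.   19.]
scene flat_left 0.58 (282, 195) [490. -47.  53.]
scene flat_left 0.43 (287, 244) [ 431. -264.   53.]
[... 435 characters left out ...]
.91 (355, 350) [ 453. -549.   19.]
scene pen 0.58 (255, 185) [455. 123.  10.]
top light 0.92 (274, 221) [530. -82.  13.]
top dial 0.44 (275, 206) [568. -94. 125.]
top dial_tip 0.66 (274, 205) [571. -91. 124.]
top flat_left 0.76 (256, 230) [498. -29.  67.]
top charged_a 0.61 (319, 250) [ 431. -230.   61.]
top charged_a 0.57 (318, 203) [ 583. -229.   60.]
top tray_in 0.97 (366, 231) [ 494. -391.   -1.]
top ring_box_a 0.83 (360, 176) [ 675. -371.   35.]
top ring_box_a 0.55 (338, 169) [ 699. -297.   41.]
top ring_box_b 0.83 (360, 176) [ 675. -371.   35.]
top ring_box_b 0.55 (338, 169) [ 699. -297.   41.]
top ribbon_tape 0.71 (410, 238) [ 468. -539.   -2.]
top pen 0.52 (212, 245) [453. 124.   9.]
```

Run:
```python
import cv2
a=cv2.imread('pics/scene0.png');b=cv2.imread('pics/top0.png')
cv2.imwrite('pics/sc.png',cv2.resize(a[140:380,210:450],None,fx=2.5,fy=2.5,interpolation=cv2.INTER_CUBIC))
cv2.imwrite('pics/tc.png',cv2.resize(b[150:280,200:430],None,fx=3.4,fy=3.4,interpolation=cv2.INTER_CUBIC))
```

```text
(no output)
```

View pics/sc.png

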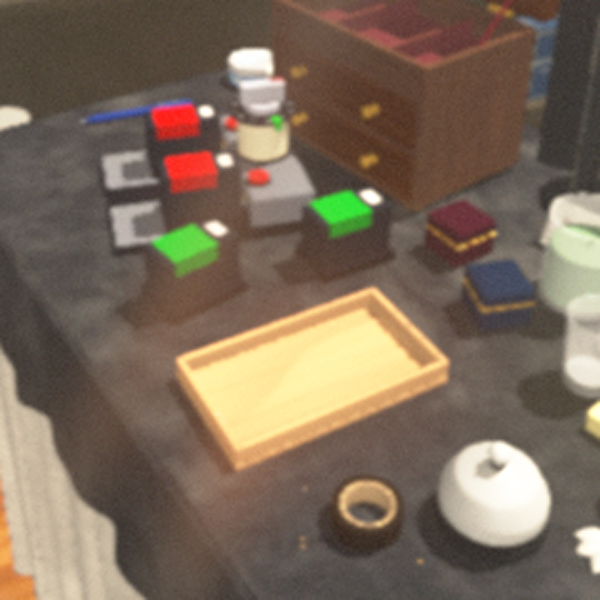

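View pics/tc.png

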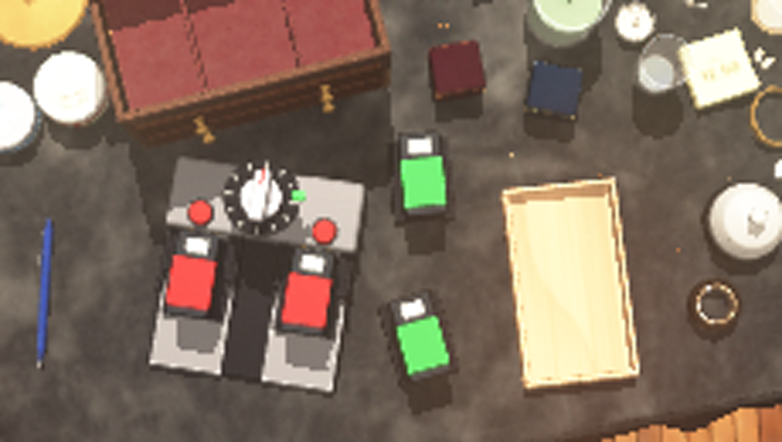

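The scene has two charged packs with noses towards +x, two clicked flats, and the tray with its long side roughly along x. Next I fit poses from the depth.

```bash
cat > fit.py <<'E'
from h import *
def packs(p,verb=True):
    w=cloud(p);hsv=cv2.cvtColor(p['img'],cv2.COLOR_RGB2HSV).astype(int)
    H,S,V=hsv[...,0],hsv[...,1],hsv[...,2];out=[]
    for c,m in(('red',((H<8)|(H>172))&(S>150)&(V>110)),('green',(H>45)&(H<75)&(S>110)&(V>90))):
        n,l,st,ce=cv2.connectedComponentsWithStats(m.astype(np.uint8))
        for i in range(1,n):
            if st[i,4]<6: continue
            q=w[l==i];q=q[np.isfinite(q[:,0])]
            if not len(q):continue
            e=dict(c=c,px=ce[i].round(0),n=st[i,4],med=np.median(q,0).round(1))
            md=np.median(q,0)
            near=(abs(w[...,0]-md[0])<75)&(abs(w[...,1]-md[1])<55)&(w[...,2]>md[2]-6)&(w[...,2]<md[2]+8)
            n2,l2=cv2.connectedComponents(near.astype(np.uint8))
            k=l2[int(ce[i][1]),int(ce[i][0])]
            t=w[l2==k] if k else w[near]
            if len(t)>8 and st[i,4]>40:
                r=cv2.minAreaRect(t[:,:2].astype(np.float32));e['rect']=np.round([*r[0],*r[1],r[2]],1)
            out.append(e)
    if verb:
        for e in out:print(e)
    return out
E
python3 - <<'E'
from fit import *
for n in('top','scene'):
    p=snap(n);print(n);packs(p);w=cloud(p)
    # housing top z 46
    def rect(m,name):
        n_,l,st,ce=cv2.connectedComponentsWithStats(m.astype(np.uint8))
        k=1+np.argmax(st[1:,4]);q=w[l==k];r=cv2.minAreaRect(q[:,:2].astype(np.float32))
        print(name,st[k,4],np.round([*r[0],*r[1],r[2]],1),np.median(q[:,2]).round(1))
    reg=(w[...,0]>420)&(w[...,0]<650)&(w[...,1]>-230)&(w[...,1]<40)
    rect(reg&(abs(w[...,2]-46)<6)&(p['img'].min(2)>70)&(w[...,0]>510),'housing')
    rect(reg&(abs(w[...,2]-116)<16)&(w[...,0]<610),'dial')
    hsv=cv2.cvtColor(p['img'],cv2.COLOR_RGB2HSV).astype(int)
    wood=(hsv[...,0]>10)&(hsv[...,0]<28)&(hsv[...,1]>50)&(hsv[...,2]>120)&(w[...,0]>380)&(w[...,0]<620)&(w[...,1]<-290)&(w[...,1]>-480)
    rect(wood,'tray'); rect(wood&(w[...,2]<9),'floor')
    cab=(w[...,0]>590)&(w[...,0]<760)&(w[...,1]>-200)&(w[...,1]<40)&(w[...,2]>60)
    print('cab',np.nanmin(w[cab],0),np.nanmax(w[cab],0))
E
```

```text
top
{'c': 'red', 'px': array([75.,  1.]), 'n': np.int32(13), 'med': array([1180. ,  491.2,  230.7])}
{'c': 'red', 'px': array([558.,   2.]), 'n': np.int32(84), 'med': array([ 1469.7, -1267.6,  -251.7]), 'rect': array([ 1473.6, -1270.5,    53.3,    20.5,    87. ])}
{'c': 'red', 'px': array([580.,   6.]), 'n': np.int32(6), 'med': array([ 1411.4, -1320.3,  -182.5])}
{'c': 'red', 'px': array([592.,   6.]), 'n': np.int32(6), 'med': array([ 1432.7, -1391.4,  -215.5])}
{'c': 'red', 'px': array([577.,  13.]), 'n': np.int32(149), 'med': array([ 1379.1, -1295.4,  -177.1]), 'rect': array([ 1.3685e+03, -1.3087e+03,  9.6900e+01,  8.1100e+01,  3.0000e-01])}
{'c': 'red', 'px': array([599.,  10.]), 'n': np.int32(17), 'med': array([ 1411.8, -1420. ,  -211.4])}
{'c': 'red', 'px': array([606.,  12.]), 'n': np.int32(20), 'med': array([ 1403.3, -1447.8,  -213.2])}
{'c': 'red', 'px': array([576.,  25.]), 'n': np.int32(252), 'med': array([ 1350.4, -1321.2,  -221.6]), 'rect': array([ 1350.8, -1320.4,   104.6,   146.1,    85.4])}
{'c': 'red', 'px': array([599.,  23.]), 'n': np.int32(82), 'med': array([ 1358.
[... 5831 characters left out ...]
n', 'px': array([320., 188.]), 'n': np.int32(19), 'med': array([ 568.3, -133. ,   98.5])}
{'c': 'green', 'px': array([347., 225.]), 'n': np.int32(315), 'med': array([ 585.3, -258.6,   59.7]), 'rect': array([ 592.1, -247.5,   79.7,   43.5,    5.2])}
{'c': 'green', 'px': array([284., 238.]), 'n': np.int32(269), 'med': array([ 429.5, -248.8,   60.4]), 'rect': array([ 437.5, -242.9,   80.7,   42.3,   15. ])}
housing 499 [563.7 -97.2 189.8  73.2  84.5] 45.8
dial 221 [ 565.5 -103.5   24.9   45.9   80.4] 116.0
tray 5364 [ 497.7 -383.9  236.8  187.3    0.5] 5.2
floor 2675 [ 492.  -383.8  179.1   93.2    5.3] 5.0
cab [ 590.15658007 -199.9774356    60.00709652] [759.96112     39.85917103 214.26975944]
```

```bash
cat >> h.py <<'E'
L0=np.array([532.,-91.3]);LY=np.radians(-9.35)
def lp(x,y,z):
    c,s=np.cos(LY),np.sin(LY);return np.array([L0[0]+c*x-s*y,L0[1]+s*x+c*y,z])
T0=np.array([488.,-393.]);TY=np.radians(5.4)
def tp(x,y,z):
    c,s=np.cos(TY),np.sin(TY);return np.array([T0[0]+c*x-s*y,T0[1]+s*x+c*y,z])
def plan(*ts):
    "ts: (name, xyz) -> tool shifts from here; also tool yaw and joints"
    s=ctrl.observe();M=R.from_rotvec(s['eef_rot']).as_matrix()
    print('t',round(s['t'],2),'pos',s['ee_pos'].round(1),'yaw',np.degrees(np.arctan2(M[1,0],M[0,0])).round(2),'tilt',np.degrees(M[:2,2]).round(2),'gap',round(s['finger_gap'],1),'F',s['contact_force'].round(1),'q',s['joints'].round(2))
    for n,t in ts: print(n,tool(t).round(1))
E
python3 - <<'E'
from h import *
w=cloud(snap('top'))
m=(w[...,1]>-210)&(w[...,1]<80)&(w[...,0]>605)&(w[...,0]<800)&(w[...,2]>110)
q=w[m];d=(q[:,:2]-L0)@np.array([[np.cos(LY),-np.sin(LY)],[np.sin(LY),np.cos(LY)]])
for a in range(-120,161,40):
    k=abs(d[:,1]-a)<20
    if k.any():print(a,np.percentile(d[k,0],[1,10]).round(),np.percentile(q[k,2],[50,99]).round())
plan(('lb',lp(15,62,75)),('rb',lp(15,-62,75)))
E
python3 -m inch '[{"travel":[535,-364,60],"rotation":[0,0,22.65],"grip":1},{"travel":[535,-364,60],"rotation":[0,0,22.65],"grip":1},{"travel":[535,-364,60],"rotation":[0,0,22.65],"grip":1},{"travel":[535,-364,60],"rotation":[0,0,22.65],"grip":1},{"travel":[535,-364,60],"rotation":[0,0,22.65],"grip":1},{"travel":[535,-364,60],"rotation":[0,0,22.65],"grip":1},{"travel":[535,-364,60],"rotation":[0,0,22.65],"grip":1},{"travel":[535,-364,60],"rotation":[0,0,22.65],"grip":1},{"travel":[535,-364,60],"rotation":[0,0,22.65],"grip":1},{"travel":[535,-364,60],"rotation":[0,0,22.65],"grip":1}]'
python3 -c "
from h import *
plan(('lb80',lp(15,62,80)),('rb80',lp(15,-62,80)))"
```

```text
-80 [155. 161.] [143. 177.]
-40 [139. 150.] [137. 175.]
0 [122. 133.] [137. 173.]
40 [105. 116.] [137. 172.]
80 [ 88. 100.] [137. 173.]
120 [76. 89.] [137. 174.]
160 [114. 142.] [140. 213.]
t 1.45 pos [ 120.6 -510.9  231.3] yaw 13.28 tilt [-0.    0.01] gap 85.1 F [0.4 0.3 0.1] q [-1.34  0.24 -0.01  1.32 -0.    1.57]
lb [ 534.5 -365.3  156.3]
rb [ 486.8 -250.8  156.3]
t: 2.28
ee_pos: [395.6, -210.4, 193.9]
eef_rot: [3.131, -0.257, 0.001]
contact_force: [0.7, -2.0, 0.7]
finger_gap: -0.1
gripper_force: 0.0
t 2.28 pos [ 395.6 -210.4  193.9] yaw -9.38 tilt [ 0.04 -0.02] gap -0.1 F [ 0.7 -2.   0.7] q [-0.49  0.12 -0.26  1.19  0.    2.82]
lb80 [ 130.1 -201.7  113.9]
rb80 [130.1 -77.7 114. ]
```

```bash
python3 -m inch '[{"travel":[130,-78,60],"rotation":[0,0,-70],"grip":1},{"travel":[130,-78,60],"rotation":[0,0,-70],"grip":1},{"travel":[130,-78,60],"rotation":[0,0,-70],"grip":1},{"travel":[130,-78,80],"rotation":[0,0,-70],"grip":1},{"travel":[130,-78,95],"rotation":[0,0,-70],"grip":1},{"travel":[130,-78,105],"rotation":[0,0,-70],"grip":1},{"travel":[130,-78,114],"rotation":[0,0,-70],"grip":1},{"travel":[130,-78,114],"rotation":[0,0,-70],"grip":1},{"travel":[130,-78,114],"rotation":[0,0,-70],"grip":1},{"travel":[130,-78,114],"rotation":[0,0,-70],"grip":1}]'
python3 - <<'E'
from h import *
plan(('rb',lp(15,-62,47)),('rbup',lp(15,-62,130)),('lbup',lp(15,62,130)))
p=snap('scene');b=p['img'][160:260,230:370]
cv2.imwrite('pics/a1.png',cv2.resize(b,None,fx=5,fy=5,interpolation=cv2.INTER_CUBIC)[:,:,::-1])
E
```

```text
t: 3.12
ee_pos: [535.4, -156.2, 79.4]
eef_rot: [-2.706, -1.594, 0.001]
contact_force: [0.2, 0.3, -0.2]
finger_gap: -0.2
gripper_force: 0.0
t 3.12 pos [ 535.4 -156.2   79.4] yaw 61.01 tilt [-0.04  0.02] gap -0.2 F [ 0.2  0.3 -0.2] q [-0.28  0.39 -0.21  0.98  0.    1.79]
rb [ 1.8  0.5 32.4]
rbup [  1.8   0.5 -50.6]
lbup [118.6 -41.2 -50.6]
```

View pics/a1.png

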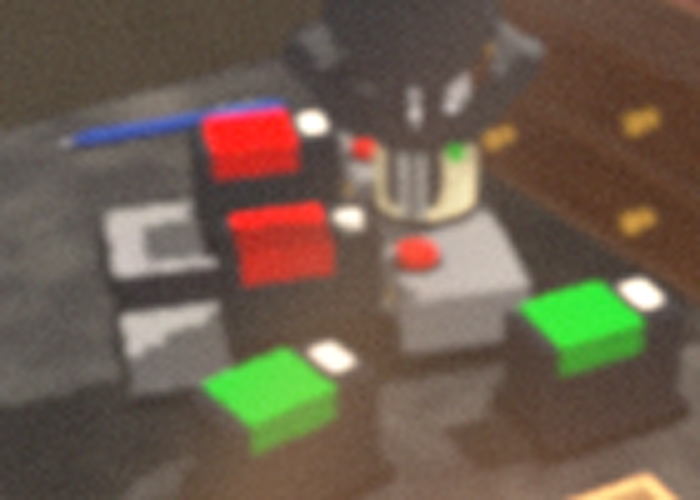

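The closed fingers at (410,190) hang right above the right button at (415,253), so I press it.

```bash
python3 -m inch '[{"travel":[2,0,14],"rotation":[0,0,0],"grip":1},{"travel":[2,0,22],"rotation":[0,0,0],"grip":1},{"travel":[2,0,28],"rotation":[0,0,0],"grip":1},{"travel":[2,0,33],"rotation":[0,0,0],"grip":1},{"travel":[2,0,33],"rotation":[0,0,0],"grip":1},{"travel":[2,0,33],"rotation":[0,0,0],"grip":1},{"travel":[2,0,33],"rotation":[0,0,0],"grip":1}]'
python3 -c "
from fit import *
for e in packs(snap('top'),0):
    if 'rect' in e and 380<e['med'][0]<640 and abs(e['med'][1])<300: print(e)
plan(('lb',lp(15,62,80)))"
```

```text
t: 3.75
ee_pos: [536.5, -154.6, 47.0]
eef_rot: [-2.713, -1.585, -0.0]
contact_force: [-2.0, 1.2, 5.2]
finger_gap: -0.2
gripper_force: 2.2
{'c': 'green', 'px': array([324., 203.]), 'n': np.int32(177), 'med': array([ 582.8, -248.2,   59.8]), 'rect': array([ 590.5, -247.8,   80.5,   40. ,    4.8])}
{'c': 'green', 'px': array([324., 251.]), 'n': np.int32(188), 'med': array([ 427.9, -245.5,   59.5]), 'rect': array([ 436.1, -243.2,   79.7,   40.1,   15.2])}
t 3.8 pos [ 536.5 -154.6   47. ] yaw 60.59 tilt [0.01 0.01] gap -0.1 F [-0.4  1.4  4.2] q [-0.28  0.42 -0.25  0.9   0.    1.8 ]
lb [116.3 -42.2 -33. ]
```

```bash
python3 -m inch '[{"travel":[0,0,-40],"rotation":[0,0,0],"grip":1},{"travel":[0,0,-80],"rotation":[0,0,-5],"grip":1},{"travel":[0,0,-108],"rotation":[0,0,-12],"grip":1},{"travel":[40,-14,-108],"rotation":[0,0,-20],"grip":1},{"travel":[80,-28,-108],"rotation":[0,0,-27],"grip":1},{"travel":[116,-42,-108],"rotation":[0,0,-34],"grip":1},{"travel":[116,-42,-75],"rotation":[0,0,-41],"grip":1},{"travel":[116,-42,-40],"rotation":[0,0,-48],"grip":1},{"travel":[116,-42,-25],"rotation":[0,0,-55],"grip":1},{"travel":[116,-42,-25],"rotation":[0,0,-62],"grip":1}]'
python3 -c "
from h import *
plan(('lb',lp(15,62,47)))"
```

```text
t: 4.63
ee_pos: [554.0, -32.3, 67.7]
eef_rot: [-1.496, -2.756, 0.005]
contact_force: [-0.2, 0.4, -0.2]
finger_gap: -0.2
gripper_force: 0.0
t 4.63 pos [554.  -32.3  67.7] yaw 123.02 tilt [-0.38  0.02] gap -0.2 F [-0.2  0.4 -0.2] q [-0.06  0.4  -0.22  0.96 -0.    0.94]
lb [-1.9  2.4 20.7]
```

Press the left button, then back up and over the left pack, turning on.

```bash
python3 -m inch '[{"travel":[-1,1,8],"rotation":[0,0,0],"grip":1},{"travel":[-1,1,14],"rotation":[0,0,0],"grip":1},{"travel":[-1,1,19],"rotation":[0,0,0],"grip":1},{"travel":[-1,1,22],"rotation":[0,0,0],"grip":1},{"travel":[-1,1,22],"rotation":[0,0,0],"grip":1},{"travel":[-1,1,22],"rotation":[0,0,0],"grip":1},{"travel":[-1,1,22],"rotation":[0,0,0],"grip":1}]'
python3 -m inch '[{"travel":[0,0,-40],"rotation":[0,0,0],"grip":1},{"travel":[0,0,-80],"rotation":[0,0,-5],"grip":1},{"travel":[0,0,-110],"rotation":[0,0,-12],"grip":-1},{"travel":[50,100,-110],"rotation":[0,0,-19],"grip":-1},{"travel":[50,100,-110],"rotation":[0,0,-26],"grip":-1},{"travel":[50,100,-110],"rotation":[0,0,-33],"grip":-1},{"travel":[50,100,-110],"rotation":[0,0,-40],"grip":-1},{"travel":[50,100,-110],"rotation":[0,0,-46.4],"grip":-1}]'
python3 - <<'E'
from fit import *
for n in('top','scene'):
    for e in packs(snap(n),0):
        if 'rect' in e and 380<e['med'][0]<640 and abs(e['med'][1])<300: print(e)
print('home',lp(-44,55,12),lp(-44,-55,12))
plan(('l',lp(-60,55,0)))
E
```

```text
t: 5.22
ee_pos: [558.4, -33.3, 50.3]
eef_rot: [1.509, 2.755, 0.001]
contact_force: [-0.2, -0.5, 3.7]
finger_gap: -0.1
gripper_force: 1.5
t: 5.88
ee_pos: [615.9, 64.6, 159.4]
eef_rot: [-0.288, -3.128, -0.0]
contact_force: [-0.4, 1.1, -0.2]
finger_gap: 72.6
gripper_force: 0.0
{'c': 'red', 'px': array([255., 237.]), 'n': np.int32(190), 'med': array([475. , -26.3,  71.1]), 'rect': array([481.7, -27.3,  40.7,  79.4,  81.2])}
{'c': 'red', 'px': array([289., 243.]), 'n': np.int32(188), 'med': array([ 454.9, -134.2,   71.4]), 'rect': array([ 463.7, -135.8,   40.1,   79.2,   80.8])}
{'c': 'green', 'px': array([324., 203.]), 'n': np.int32(178), 'med': array([ 583.3, -248.3,   59.2]), 'rect': array([ 591. , -247.8,   79.9,   40.1,    4.8])}
{'c': 'green', 'px': array([324., 251.]), 'n': np.int32(188), 'med': array([ 428. , -245.6,   59.3]), 'rect': array([ 436.1, -243.2,   79.7,   40.1,   15.2])}
{'c': 'red', 'px': array([274., 189.]), 'n': np.int32(232), 'med': array([474.1, -39.9,  71.5]), 'rect': array([484.1, -26.4,  44.7,  79.7,  81.2])}
{'c': 'red', 'px': array([280., 209.]), 'n': np.int32(298), 'med': array([ 456.1, -145.2,   71.6]), 'rect': array([ 465.6, -135.1,   45.2,   79.9,   78.6])}
{'c': 'green', 'px': array([347., 225.]), 'n': np.int32(311), 'med': array([ 585.4, -258.3,   59.9]), 'rect': array([ 591.8, -248.3,   79.3,   42.2,    5.8])}
{'c': 'green', 'px': array([283., 237.]), 'n': np.int32(260), 'med': array([ 429.2, -247. ,   60.5]), 'rect': array([ 436.8, -242. ,   79.5,   44.1,   16.1])}
home [497.5201426  -29.88225473  12.        ] [ 479.64899771 -138.42082935   12.        ]
t 5.98 pos [615.3  63.4 159.6] yaw 169.17 tilt [-0.03  0.  ] gap 84.5 F [ 0.4 -0.8 -0.1] q [0.1  0.43 0.08 1.23 0.   0.29]
l [ 114.  -114.1  159.6]
```

```bash
python3 -m inch '[{"travel":[114,-114,20],"rotation":[0,0,-1.5],"grip":-1},{"travel":[114,-114,20],"rotation":[0,0,-1.5],"grip":-1},{"travel":[114,-114,20],"rotation":[0,0,-1.5],"grip":-1},{"travel":[114,-114,20],"rotation":[0,0,-1.5],"grip":-1},{"travel":[114,-114,20],"rotation":[0,0,-1.5],"grip":-1},{"travel":[114,-114,50],"rotation":[0,0,-1.5],"grip":-1},{"travel":[114,-114,85],"rotation":[0,0,-1.5],"grip":-1},{"travel":[114,-114,110],"rotation":[0,0,-1.5],"grip":-1},{"travel":[114,-114,122],"rotation":[0,0,-1.5],"grip":-1},{"travel":[114,-114,122],"rotation":[0,0,-1.5],"grip":-1}]'
python3 - <<'E'
from h import *
plan(('l',lp(-60,55,36)))
E
```

```text
t: 6.82
ee_pos: [479.6, -27.6, 35.5]
eef_rot: [-0.267, -3.126, 0.0]
contact_force: [-0.5, -0.6, -0.5]
finger_gap: 85.0
gripper_force: 0.0
t 6.82 pos [479.6 -27.6  35.5] yaw 170.25 tilt [-0.26  0.02] gap 85.0 F [-0.5 -0.6 -0.5] q [-0.06  0.32 -0.45  0.81  0.    0.11]
l [-2.1  0.7 -0.5]
```

```bash
python3 -m inch '[{"travel":[0,0,0],"rotation":[0,0,0],"grip":1},{"travel":[0,0,0],"rotation":[0,0,0],"grip":1},{"travel":[0,0,0],"rotation":[0,0,0],"grip":1},{"travel":[0,0,0],"rotation":[0,0,0],"grip":1},{"travel":[15,0,0],"rotation":[0,0,0],"grip":1},{"travel":[30,0,0],"rotation":[0,0,0],"grip":1},{"travel":[45,0,0],"rotation":[0,0,0],"grip":1},{"travel":[45,0,0],"rotation":[0,0,0],"grip":1},{"travel":[45,0,-15],"rotation":[0,0,0],"grip":1},{"travel":[45,0,-40],"rotation":[0,0,0],"grip":1}]'
python3 - <<'E'
from fit import *
plan(('tray far',tp(46,0,130)),('tray near',tp(-46,0,130)))
for e in packs(snap('top','a2.png'),0):
        if 'rect' in e and 380<e['med'][0]<640 and abs(e['med'][1])<300: print(e)
E
```

```text
t: 7.65
ee_pos: [435.7, -19.9, 77.2]
eef_rot: [-0.26, -3.128, 0.0]
contact_force: [-0.1, 0.3, -3.0]
finger_gap: 39.5
gripper_force: 61.1
t 7.65 pos [435.7 -19.9  77.2] yaw 170.51 tilt [-0.18  0.01] gap 39.5 F [-0.1  0.3 -3. ] q [-0.05  0.2  -0.49  0.88  0.    0.12]
tray far [-157.4 -347.6  -53.1]
tray near [ -68.5 -371.2  -52.9]
{'c': 'red', 'px': array([289., 243.]), 'n': np.int32(187), 'med': array([ 455. , -134.2,   71.5]), 'rect': array([ 463.8, -135.8,   39.8,   79.6,   80.3])}
{'c': 'green', 'px': array([324., 203.]), 'n': np.int32(178), 'med': array([ 583. , -248.2,   59.8]), 'rect': array([ 590.9, -247.9,   79.9,   40.3,    4.6])}
{'c': 'green', 'px': array([324., 251.]), 'n': np.int32(189), 'med': array([ 428.1, -245.6,   59.3]), 'rect': array([ 436.4, -243.3,   79.3,   40.4,   15.2])}
```

```bash
python3 -m inch '[{"travel":[0,0,-30],"rotation":[0,0,4],"grip":1},{"travel":[0,0,-60],"rotation":[0,0,11],"grip":1},{"travel":[-157,-348,-60],"rotation":[0,0,75.1],"grip":1},{"travel":[-157,-348,-60],"rotation":[0,0,75.1],"grip":1},{"travel":[-157,-348,-60],"rotation":[0,0,75.1],"grip":1},{"travel":[-157,-348,-60],"rotation":[0,0,75.1],"grip":1},{"travel":[-157,-348,-60],"rotation":[0,0,75.1],"grip":1},{"travel":[-157,-348,-60],"rotation":[0,0,75.1],"grip":1},{"travel":[-157,-348,-60],"rotation":[0,0,75.1],"grip":1},{"travel":[-157,-348,-60],"rotation":[0,0,75.1],"grip":1}]'
python3 - <<'E'
from h import *
plan(('tray far',tp(46,0,30)))
E
```

```text
t: 8.53
ee_pos: [522.8, -344.4, 138.1]
eef_rot: [1.98, 2.438, 0.0]
contact_force: [2.1, 0.1, -1.7]
finger_gap: 39.2
gripper_force: 61.6
t 8.53 pos [ 522.8 -344.4  138.1] yaw 101.84 tilt [ 0.04 -0.01] gap 39.2 F [ 2.1  0.1 -1.7] q [-0.58  0.45  0.06  1.18  0.    0.78]
tray far [-45.5   1.7 108.2]
```

```bash
python3 -m inch '[{"travel":[-38,2,20],"rotation":[0,0,5.5],"grip":1},{"travel":[-38,2,50],"rotation":[0,0,5.5],"grip":1},{"travel":[-38,2,70],"rotation":[0,0,5.5],"grip":1},{"travel":[-38,2,70],"rotation":[0,0,5.5],"grip":1},{"travel":[-38,2,70],"rotation":[0,0,5.5],"grip":1}]'
python3 - <<'E'
from h import *
plan(('tray far',tp(46,0,30)))
E
```

```text
t: 8.95
ee_pos: [531.9, -378.5, 67.1]
eef_rot: [-2.086, -2.346, 0.0]
contact_force: [0.6, 0.2, -1.3]
finger_gap: 39.3
gripper_force: 61.3
t 8.95 pos [ 531.9 -378.5   67.1] yaw 96.72 tilt [-0.12  0.09] gap 39.3 F [ 0.6  0.2 -1.3] q [-0.62  0.54  0.03  1.06  0.    0.84]
tray far [-10.4   0.8  37.1]
```

```bash
python3 -m inch '[{"travel":[-10,1,0],"rotation":[0,0,1.3],"grip":1},{"travel":[-10,1,15],"rotation":[0,0,1.3],"grip":1},{"travel":[-10,1,25],"rotation":[0,0,1.3],"grip":1},{"travel":[-10,1,32],"rotation":[0,0,1.3],"grip":1},{"travel":[-10,1,37],"rotation":[0,0,1.3],"grip":1},{"travel":[-10,1,37],"rotation":[0,0,1.3],"grip":1},{"travel":[-10,1,37],"rotation":[0,0,1.3],"grip":-1},{"travel":[-10,1,37],"rotation":[0,0,1.3],"grip":-1},{"travel":[-10,1,37],"rotation":[0,0,1.3],"grip":-1},{"travel":[-10,1,37],"rotation":[0,0,1.3],"grip":-1}]'
python3 - <<'E'
from h import *
plan(('up',tp(46,0,140)),('r',lp(-60,-55,140)))
E
```

```text
t: 9.78
ee_pos: [535.0, -388.8, 31.0]
eef_rot: [2.113, 2.324, 0.0]
contact_force: [-1.3, 1.0, 0.7]
finger_gap: 84.2
gripper_force: 0.0
t 9.78 pos [ 535.  -388.8   31. ] yaw 95.44 tilt [ 0.02 -0.01] gap 84.2 F [-1.3  1.   0.7] q [-0.63  0.58  0.01  0.99  0.    0.85]
up [   0.3   -1.1 -109. ]
r [ 258.6  -46.8 -109.1]
```

```bash
python3 -m inch '[{"travel":[0,0,-40],"rotation":[0,0,0],"grip":-1},{"travel":[0,0,-80],"rotation":[0,0,-6],"grip":-1},{"travel":[259,-47,-109],"rotation":[0,0,-75.2],"grip":-1},{"travel":[259,-47,-109],"rotation":[0,0,-75.2],"grip":-1},{"travel":[259,-47,-109],"rotation":[0,0,-75.2],"grip":-1},{"travel":[259,-47,-109],"rotation":[0,0,-75.2],"grip":-1},{"travel":[259,-47,-109],"rotation":[0,0,-75.2],"grip":-1},{"travel":[259,-47,-109],"rotation":[0,0,-75.2],"grip":-1},{"travel":[259,-47,-109],"rotation":[0,0,-75.2],"grip":-1},{"travel":[259,-47,-109],"rotation":[0,0,-75.2],"grip":-1}]'
python3 -m inch '[{"travel":[0,0,0],"rotation":[0,0,-8],"grip":-1},{"travel":[0,0,0],"rotation":[0,0,-8],"grip":-1},{"travel":[0,0,0],"rotation":[0,0,-8],"grip":-1}]'
python3 - <<'E'
from fit import *
for n in('top','scene'):
    for e in packs(snap(n),0):
        if 'rect' in e and 380<e['med'][0]<640 and -500<e['med'][1]<50: print(e)
plan(('r',lp(-60,-55,36)))
E
```

```text
t: 10.62
ee_pos: [462.3, -132.3, 140.6]
eef_rot: [0.565, 3.09, 0.001]
contact_force: [-0.5, 0.3, -0.7]
finger_gap: 85.4
gripper_force: 0.0
t: 10.87
ee_pos: [463.6, -135.4, 139.9]
eef_rot: [0.367, 3.12, 0.0]
contact_force: [-0.4, -1.0, -0.3]
finger_gap: 85.5
gripper_force: 0.0
{'c': 'red', 'px': array([366., 218.]), 'n': np.int32(193), 'med': array([ 532.4, -382.7,   64.2]), 'rect': array([ 534.5, -389.3,   40.6,   80.2,    5.4])}
{'c': 'green', 'px': array([324., 203.]), 'n': np.int32(178), 'med': array([ 582.8, -248.2,   59.9]), 'rect': array([ 590.9, -247.9,   80.3,   40.1,    4.8])}
{'c': 'green', 'px': array([324., 251.]), 'n': np.int32(189), 'med': array([ 428. , -245.5,   59.1]), 'rect': array([ 436. , -243.1,   79. ,   40.5,   14.6])}
{'c': 'red', 'px': array([280., 210.]), 'n': np.int32(263), 'med': array([ 454.9, -148.1,   71.7]), 'rect': array([ 465.3, -136.1,   44.2,   80.3,   82. ])}
{'c': 'red', 'px': array([351., 260.]), 'n': np.int32(399), 'med': array([ 528.7, -381.7,   65.1]), 'rect': array([ 535.9, -390.2,   41.1,   81.6,    4.4])}
{'c': 'green', 'px': array([347., 225.]), 'n': np.int32(316), 'med': array([ 585.5, -258.2,   59.8]), 'rect': array([ 593.2, -248.6,   82.3,   41.4,    5.2])}
{'c': 'green', 'px': array([284., 238.]), 'n': np.int32(302), 'med': array([ 430.9, -249.9,   60.2]), 'rect': array([ 437.8, -242.6,   81.1,   42.6,   15.6])}
t 10.97 pos [ 463.5 -135.6  139.7] yaw 166.49 tilt [-0.  0.] gap 85.5 F [0.9 0.1 0.6] q [-0.28  0.22 -0.28  1.07  0.   -0.05]
r [-4.000e-01 -1.000e-01  1.037e+02]
```

Flat pack 1 stands in the tray at (534.5,-389.5), z right. Next comes the right pack.

```bash
python3 -m inch '[{"travel":[0,0,40],"rotation":[0,0,-4.1],"grip":-1},{"travel":[0,0,75],"rotation":[0,0,-4.1],"grip":-1},{"travel":[0,0,95],"rotation":[0,0,-4.1],"grip":-1},{"travel":[0,0,104],"rotation":[0,0,-4.1],"grip":-1},{"travel":[0,0,104],"rotation":[0,0,-4.1],"grip":-1},{"travel":[0,0,104],"rotation":[0,0,-4.1],"grip":1},{"travel":[0,0,104],"rotation":[0,0,-4.1],"grip":1},{"travel":[0,0,104],"rotation":[0,0,-4.1],"grip":1},{"travel":[0,0,104],"rotation":[0,0,-4.1],"grip":1},{"travel":[0,0,104],"rotation":[0,0,-4.1],"grip":1}]'
python3 -m inch '[{"travel":[15,0,0],"rotation":[0,0,0],"grip":1},{"travel":[30,0,0],"rotation":[0,0,0],"grip":1},{"travel":[45,0,0],"rotation":[0,0,0],"grip":1},{"travel":[45,0,0],"rotation":[0,0,0],"grip":1},{"travel":[45,0,-15],"rotation":[0,0,0],"grip":1},{"travel":[45,0,-40],"rotation":[0,0,0],"grip":1},{"travel":[45,0,-80],"rotation":[0,0,7],"grip":1},{"travel":[45,0,-105],"rotation":[0,0,14],"grip":1},{"travel":[45,0,-105],"rotation":[0,0,21],"grip":1},{"travel":[45,0,-105],"rotation":[0,0,28],"grip":1}]'
python3 - <<'E'
from h import *
plan(('tray near',tp(-46,0,140)))
E
```

```text
t: 11.8
ee_pos: [464.6, -135.7, 37.1]
eef_rot: [0.251, 3.129, -0.001]
contact_force: [-0.6, 0.4, 6.0]
finger_gap: 39.3
gripper_force: 61.2
t: 12.63
ee_pos: [420.3, -128.6, 143.1]
eef_rot: [1.009, 2.97, 0.0]
contact_force: [0.0, -0.4, -4.0]
finger_gap: 38.6
gripper_force: 61.0
t 12.63 pos [ 420.3 -128.6  143.1] yaw 142.48 tilt [ 0.25 -0.07] gap 38.6 F [ 0.  -0.4 -4. ] q [-0.3   0.14 -0.37  1.05  0.    0.36]
tray near [-181.  -199.8    3.6]
```

```bash
python3 -m inch '[{"travel":[-181,-200,3],"rotation":[0,0,47.1],"grip":1},{"travel":[-181,-200,3],"rotation":[0,0,47.1],"grip":1},{"travel":[-181,-200,3],"rotation":[0,0,47.1],"grip":1},{"travel":[-181,-200,3],"rotation":[0,0,47.1],"grip":1},{"travel":[-181,-200,3],"rotation":[0,0,47.1],"grip":1},{"travel":[-181,-200,3],"rotation":[0,0,47.1],"grip":1},{"travel":[-181,-200,3],"rotation":[0,0,47.1],"grip":1},{"travel":[-181,-200,33],"rotation":[0,0,47.1],"grip":1},{"travel":[-181,-200,63],"rotation":[0,0,47.1],"grip":1},{"travel":[-181,-200,63],"rotation":[0,0,47.1],"grip":1}]'
python3 -m inch '[{"travel":[0,0,10],"rotation":[0,0,0],"grip":1},{"travel":[0,0,10],"rotation":[0,0,0],"grip":1},{"travel":[0,0,10],"rotation":[0,0,0],"grip":1}]'
python3 - <<'E'
from h import *
plan(('tray near',tp(-46,0,31)))
E
```

```text
t: 13.47
ee_pos: [439.7, -395.2, 72.9]
eef_rot: [-2.104, -2.323, -0.0]
contact_force: [-1.1, 1.4, -2.7]
finger_gap: 39.4
gripper_force: 61.1
t: 13.72
ee_pos: [443.0, -397.0, 68.9]
eef_rot: [2.106, 2.329, 0.0]
contact_force: [-0.1, -1.3, -2.2]
finger_gap: 38.9
gripper_force: 61.3
t 13.72 pos [ 443.  -397.    68.9] yaw 95.76 tilt [ 0.05 -0.04] gap 38.9 F [-0.1 -1.3 -2.2] q [-0.73  0.45 -0.13  0.99  0.    0.74]
tray near [-0.2 -0.8 37.9]
```

```bash
python3 -m inch '[{"travel":[0,-1,15],"rotation":[0,0,0.3],"grip":1},{"travel":[0,-1,26],"rotation":[0,0,0.3],"grip":1},{"travel":[0,-1,33],"rotation":[0,0,0.3],"grip":1},{"travel":[0,-1,38],"rotation":[0,0,0.3],"grip":1},{"travel":[0,-1,38],"rotation":[0,0,0.3],"grip":1},{"travel":[0,-1,38],"rotation":[0,0,0.3],"grip":-1},{"travel":[0,-1,38],"rotation":[0,0,0.3],"grip":-1},{"travel":[0,-1,38],"rotation":[0,0,0.3],"grip":-1},{"travel":[0,-1,38],"rotation":[0,0,0.3],"grip":-1},{"travel":[0,-1,10],"rotation":[0,0,0.3],"grip":-1}]'
python3 -m inch '[{"travel":[0,0,-40],"rotation":[0,0,0],"grip":-1},{"travel":[0,0,-80],"rotation":[0,0,-7],"grip":-1},{"travel":[40,0,-80],"rotation":[0,0,-14],"grip":-1},{"travel":[80,0,-80],"rotation":[0,0,-21],"grip":-1},{"travel":[120,0,-80],"rotation":[0,0,-28],"grip":-1},{"travel":[150,0,-80],"rotation":[0,0,-35],"grip":-1},{"travel":[150,0,-80],"rotation":[0,0,-42],"grip":-1},{"travel":[150,0,-80],"rotation":[0,0,-49],"grip":-1},{"travel":[150,0,-80],"rotation":[0,0,-56],"grip":-1},{"travel":[150,0,-80],"rotation":[0,0,-63],"grip":-1}]'
python3 - <<'E'
from fit import *
for n in('top','scene'):
    for e in packs(snap(n),0):
        if 'rect' in e and 380<e['med'][0]<640 and -500<e['med'][1]<50: print(e)
plan(('a',np.array([436.8-10*np.cos(.265),-243-10*np.sin(.265),100])))
E
```

```text
t: 14.55
ee_pos: [439.3, -395.1, 53.8]
eef_rot: [-2.109, -2.319, 0.0]
contact_force: [-0.6, -1.2, -0.1]
finger_gap: 85.4
gripper_force: 0.0
t: 15.38
ee_pos: [427.4, -247.4, 138.1]
eef_rot: [0.577, 3.087, -0.0]
contact_force: [0.3, -0.2, 0.0]
finger_gap: 85.4
gripper_force: 0.0
{'c': 'red', 'px': array([366., 218.]), 'n': np.int32(191), 'med': array([ 532.1, -382.6,   64.6]), 'rect': array([ 534.8, -389.6,   40.3,   80.7,    5.4])}
{'c': 'red', 'px': array([372., 247.]), 'n': np.int32(112), 'med': array([ 438.4, -400.1,   65.1]), 'rect': array([ 442.4, -407.8,   39.8,   59.8,    5.5])}
{'c': 'green', 'px': array([324., 203.]), 'n': np.int32(177), 'med': array([ 583.1, -248.1,   59.8]), 'rect': array([ 590.8, -247.9,   79.2,   40.6,    4.5])}
{'c': 'red', 'px': array([351., 260.]), 'n': np.int32(401), 'med': array([ 528. , -381.8,   65.1]), 'rect': array([ 535.4, -389.9,   41.2,   79.8,    5.1])}
{'c': 'red', 'px': array([311., 274.]), 'n': np.int32(418), 'med': array([ 436.7, -389.9,   65.3]), 'rect': array([ 442.6, -398.5,   41.1,   82.4,    5.7])}
{'c': 'green', 'px': array([347., 225.]), 'n': np.int32(315), 'med': array([ 585.1, -258.1,   59.7]), 'rect': array([ 591.9, -248.4,   79.3,   43.7,    4.2])}
{'c': 'green', 'px': array([285., 239.]), 'n': np.int32(316), 'med': array([ 430.4, -254.3,   60.2]), 'rect': array([ 436.6, -242.4,   79.2,   43.5,   15.6])}
t 15.48 pos [ 427.3 -247.7  137.9] yaw 158.57 tilt [ 0.02 -0.01] gap 85.6 F [ 0.7 -0.2  0.3] q [-0.53  0.24 -0.26  1.07  0.   -0.15]
a [ 0.9  1.8 37.9]
```

```bash
python3 -m inch '[{"travel":[1,2,30],"rotation":[0,0,-36.6],"grip":-1},{"travel":[1,2,40],"rotation":[0,0,-36.6],"grip":-1},{"travel":[1,2,50],"rotation":[0,0,-36.6],"grip":-1},{"travel":[1,2,55],"rotation":[0,0,-36.6],"grip":-1},{"travel":[1,2,60],"rotation":[0,0,-36.6],"grip":-1},{"travel":[1,2,60],"rotation":[0,0,-36.6],"grip":-1},{"travel":[1,2,85],"rotation":[0,0,-36.6],"grip":-1},{"travel":[1,2,105],"rotation":[0,0,-36.6],"grip":-1},{"travel":[1,2,114],"rotation":[0,0,-36.6],"grip":-1},{"travel":[1,2,114],"rotation":[0,0,-36.6],"grip":-1}]'
python3 -m inch '[{"travel":[0,0,0],"rotation":[0,0,0],"grip":1},{"travel":[0,0,0],"rotation":[0,0,0],"grip":1},{"travel":[0,0,0],"rotation":[0,0,0],"grip":1},{"travel":[0,0,0],"rotation":[0,0,0],"grip":1},{"travel":[0,0,0],"rotation":[0,0,0],"grip":1}]'
python3 - <<'E'
from fit import *
for e in packs(snap('scene'),0):
        if 'rect' in e and e['c']=='green' and 380<e['med'][0]<640 and -500<e['med'][1]<50: print(e)
plan(('r',lp(-44-48-10,-55,110)))
E
```

```text
t: 16.32
ee_pos: [425.9, -244.8, 22.3]
eef_rot: [0.404, -3.113, -0.003]
contact_force: [0.2, 0.5, -0.3]
finger_gap: 85.4
gripper_force: 0.0
t: 16.73
ee_pos: [427.7, -245.8, 24.8]
eef_rot: [-0.41, 3.113, -0.001]
contact_force: [-1.8, -0.1, 6.2]
finger_gap: 39.6
gripper_force: 61.1
{'c': 'green', 'px': array([347., 225.]), 'n': np.int32(317), 'med': array([ 585.2, -258. ,   59.6]), 'rect': array([ 591.6, -247.1,   80.3,   45.6,    5.7])}
{'c': 'green', 'px': array([280., 240.]), 'n': np.int32(124), 'med': array([ 418.3, -250.3,   60.5]), 'rect': array([ 416.9, -251.8,   35.9,   65.4,   15.2])}
t 16.78 pos [ 427.7 -245.8   24.8] yaw -164.99 tilt [ 0.09 -0.04] gap 39.6 F [-0.9  0.8  5.9] q [-0.52  0.35 -0.44  0.78  0.   -0.78]
r [-25.3 114.1 -85.3]
```

```bash
python3 -m inch '[{"travel":[0,0,-40],"rotation":[0,0,0],"grip":1},{"travel":[0,0,-80],"rotation":[0,0,7],"grip":1},{"travel":[-25,114,-85],"rotation":[0,0,24.35],"grip":1},{"travel":[-25,114,-85],"rotation":[0,0,24.35],"grip":1},{"travel":[-25,114,-85],"rotation":[0,0,24.35],"grip":1},{"travel":[-25,114,-85],"rotation":[0,0,24.35],"grip":1},{"travel":[-25,114,-85],"rotation":[0,0,24.35],"grip":1},{"travel":[-25,114,-85],"rotation":[0,0,24.35],"grip":1},{"travel":[-25,114,-85],"rotation":[0,0,24.35],"grip":1}]'
python3 - <<'E'
from fit import *
for n in ('scene','top'):
  for e in packs(snap(n),0):
        if 'rect' in e and e['c']=='green' and 380<e['med'][0]<640 and -500<e['med'][1]<50: print(e)
s=ctrl.observe()
plan(('r',lp(-44-48-10,-55,37)))
E
```

```text
t: 17.53
ee_pos: [421.9, -129.7, 108.9]
eef_rot: [0.255, 3.131, -0.0]
contact_force: [0.2, 0.6, -2.4]
finger_gap: 39.2
gripper_force: 62.0
{'c': 'green', 'px': array([273., 185.]), 'n': np.int32(71), 'med': array([ 440.2, -152.9,  143.8]), 'rect': array([ 431.4, -140.1,   57. ,   78.9,   80.8])}
{'c': 'green', 'px': array([257., 186.]), 'n': np.int32(68), 'med': array([ 404.6, -143.6,  143.9]), 'rect': array([ 431.4, -140.1,   57. ,   78.9,   80.8])}
{'c': 'green', 'px': array([347., 225.]), 'n': np.int32(313), 'med': array([ 585.1, -259.3,   59.8]), 'rect': array([ 591.9, -247.8,   79.8,   43.3,    4.6])}
{'c': 'green', 'px': array([324., 203.]), 'n': np.int32(178), 'med': array([ 583.2, -248.1,   60. ]), 'rect': array([ 591. , -248. ,   80.2,   40.5,    4.4])}
t 17.63 pos [ 421.7 -129.9  108.7] yaw 170.61 tilt [-0. -0.] gap 39.3 F [-0.4  0.3 -3.2] q [-0.3   0.18 -0.43  0.97 -0.   -0.13]
r [-0.6  1.  71.7]
```

```bash
python3 -m inch '[{"travel":[0,1,30],"rotation":[0,0,0],"grip":1},{"travel":[0,1,50],"rotation":[0,0,0],"grip":1},{"travel":[0,1,60],"rotation":[0,0,0],"grip":1},{"travel":[0,1,66],"rotation":[0,0,0],"grip":1},{"travel":[0,1,71],"rotation":[0,0,0],"grip":1},{"travel":[0,1,71],"rotation":[0,0,0],"grip":1},{"travel":[0,1,71],"rotation":[0,0,0],"grip":1}]'
python3 - <<'E'
from fit import *
p=snap('scene');b=p['img'][160:260,230:370]
cv2.imwrite('pics/a3.png',cv2.resize(b,None,fx=5,fy=5,interpolation=cv2.INTER_CUBIC)[:,:,::-1])
plan(('home+2',lp(-44-10+2,-55,37)))
E
```

```text
t: 18.22
ee_pos: [422.2, -128.4, 38.0]
eef_rot: [0.256, 3.131, -0.0]
contact_force: [0.1, -0.1, -2.3]
finger_gap: 39.4
gripper_force: 62.0
t 18.27 pos [ 422.2 -128.3   38.1] yaw 170.65 tilt [ 0.03 -0.01] gap 39.2 F [ 1.  -0.4 -1.7] q [-0.3   0.26 -0.54  0.78  0.   -0.13]
home+2 [-50.4  -0.6   1.1]
```

View pics/a3.png

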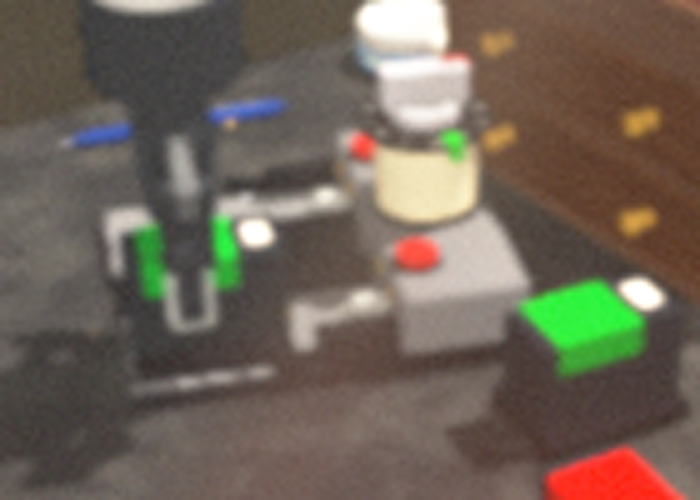

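The pack at (190,255) sits in the rail's open part without contact force, so I slide it in.

```bash
python3 -m inch '[{"travel":[-5,-0.5,0.7],"rotation":[0,0,0],"grip":1},{"travel":[-15,-0.5,0.7],"rotation":[0,0,0],"grip":1},{"travel":[-25,-0.5,0.7],"rotation":[0,0,0],"grip":1},{"travel":[-32,-0.5,0.7],"rotation":[0,0,0],"grip":1},{"travel":[-38,-0.5,0.7],"rotation":[0,0,0],"grip":1},{"travel":[-43,-0.5,0.7],"rotation":[0,0,0],"grip":1},{"travel":[-47,-0.5,0.7],"rotation":[0,0,0],"grip":1},{"travel":[-50,-0.5,0.7],"rotation":[0,0,0],"grip":1},{"travel":[-51,-0.5,0.7],"rotation":[0,0,0],"grip":1},{"travel":[-51,-0.5,0.7],"rotation":[0,0,0],"grip":1}]'
python3 - <<'E'
from fit import *
plan(('home+2',lp(-44-10+2,-55,37)))
for n in ('scene','top'):
  for e in packs(snap(n),0):
        if 'rect' in e and e['c']=='green' and 380<e['med'][0]<640 and -500<e['med'][1]<50: print(e)
E
```

```text
t: 19.1
ee_pos: [471.2, -136.5, 37.0]
eef_rot: [-0.255, -3.129, -0.0]
contact_force: [-5.5, 0.2, 3.5]
finger_gap: 39.3
gripper_force: 63.0
t 19.1 pos [ 471.2 -136.5   37. ] yaw 170.68 tilt [-0.14  0.02] gap 39.3 F [-5.5  0.2  3.5] q [-0.28  0.33 -0.42  0.82 -0.   -0.12]
home+2 [-0.6 -0.5 -0. ]
{'c': 'green', 'px': array([280., 209.]), 'n': np.int32(62), 'med': array([ 454.8, -148.4,   72.1]), 'rect': array([ 456.8, -143.7,   33.6,   61.1,   10.9])}
{'c': 'green', 'px': array([347., 225.]), 'n': np.int32(316), 'med': array([ 584.8, -258.4,   59.7]), 'rect': array([ 592.6, -247.4,   80.7,   44.2,    5.4])}
{'c': 'green', 'px': array([324., 203.]), 'n': np.int32(178), 'med': array([ 583. , -248.2,   59.2]), 'rect': array([ 590.6, -247.8,   80.2,   40. ,    4.7])}
```

```bash
python3 -m inch '[{"travel":[-2,0,0],"rotation":[0,0,0],"grip":1},{"travel":[-3,0,0],"rotation":[0,0,0],"grip":1},{"travel":[-3,0,0],"rotation":[0,0,0],"grip":1},{"travel":[-3,0,0],"rotation":[0,0,0],"grip":1}]'
python3 -m inch '[{"travel":[0,0,0],"rotation":[0,0,0],"grip":-1},{"travel":[0,0,0],"rotation":[0,0,0],"grip":-1},{"travel":[0,0,0],"rotation":[0,0,0],"grip":-1},{"travel":[0,0,0],"rotation":[0,0,0],"grip":-1},{"travel":[0,0,-40],"rotation":[0,0,0],"grip":-1},{"travel":[0,0,-80],"rotation":[0,0,0],"grip":-1},{"travel":[0,0,-100],"rotation":[0,0,0],"grip":-1},{"travel":[60,100,-100],"rotation":[0,0,0],"grip":-1},{"travel":[60,100,-100],"rotation":[0,0,0],"grip":-1},{"travel":[60,100,-100],"rotation":[0,0,0],"grip":-1}]'
python3 - <<'E'
from fit import *
print('home',lp(-44,-55,12))
for n in ('scene','top'):
  for e in packs(snap(n),0):
        if 'rect' in e and e['c']=='green' and 380<e['med'][0]<640 and -500<e['med'][1]<50: print(e)
plan(('b',np.array([591.8-10,-248-1,130])))
E
```

```text
t: 19.53
ee_pos: [473.7, -136.9, 37.0]
eef_rot: [-0.255, -3.128, -0.0]
contact_force: [-8.9, 0.8, 6.9]
finger_gap: 39.3
gripper_force: 63.2
t: 20.37
ee_pos: [431.3, -27.5, 137.5]
eef_rot: [0.257, 3.13, 0.001]
contact_force: [-0.1, 0.3, -0.6]
finger_gap: 85.3
gripper_force: 0.0
home [ 479.64899771 -138.42082935   12.        ]
{'c': 'green', 'px': array([286., 209.]), 'n': np.int32(265), 'med': array([ 469.9, -151.4,   71.9]), 'rect': array([ 480.3, -139.8,   43.7,   79.4,   83.6])}
{'c': 'green', 'px': array([347., 225.]), 'n': np.int32(315), 'med': array([ 585.6, -258.2,   59.7]), 'rect': array([ 592.1, -248. ,   81.9,   43.1,    6.9])}
{'c': 'green', 'px': array([324., 203.]), 'n': np.int32(178), 'med': array([ 582.8, -248.2,   59.6]), 'rect': array([ 591. , -248. ,   79.2,   40.3,    4.9])}
{'c': 'green', 'px': array([290., 238.]), 'n': np.int32(187), 'med': array([ 470.6, -137.7,   71.5]), 'rect': array([ 478.8, -139.9,   40.5,   79.9,   81.8])}
t 20.47 pos [430.  -25.6 137.3] yaw 170.88 tilt [-0.04  0.07] gap 85.0 F [ 0.5 -0.3 -0.3] q [-0.06  0.13 -0.4   1.04  0.    0.1 ]
b [-185.2 -196.5    6.9]
```

Clicked home on the right rail. Next is the second charged pack; the gripper opens only part way there, because the housing's corner is near.

```bash
python3 -m inch '[{"travel":[-185,-196,-13],"rotation":[0,0,-13.9],"grip":-0.4},{"travel":[-185,-196,-13],"rotation":[0,0,-13.9],"grip":-0.4},{"travel":[-185,-196,-13],"rotation":[0,0,-13.9],"grip":-0.4},{"travel":[-185,-196,-13],"rotation":[0,0,-13.9],"grip":-0.4},{"travel":[-185,-196,-13],"rotation":[0,0,-13.9],"grip":-0.4},{"travel":[-185,-196,-13],"rotation":[0,0,-13.9],"grip":-0.4},{"travel":[-185,-196,-13],"rotation":[0,0,-13.9],"grip":-0.4},{"travel":[-185,-196,20],"rotation":[0,0,-13.9],"grip":-0.4},{"travel":[-185,-196,45],"rotation":[0,0,-13.9],"grip":-0.4},{"travel":[-185,-196,45],"rotation":[0,0,-13.9],"grip":-0.4}]'
python3 - <<'E'
from fit import *
for n in ('scene',):
  for e in packs(snap(n),0):
        if 'rect' in e and e['c']=='green' and 380<e['med'][0]<640 and -500<e['med'][1]<50: print(e)
plan(('b',np.array([591.5-10,-248-1,24])))
E
```

```text
t: 21.3
ee_pos: [580.3, -252.1, 86.7]
eef_rot: [0.124, -3.132, -0.005]
contact_force: [-0.3, -1.2, -0.2]
finger_gap: 59.7
gripper_force: 0.0
{'c': 'green', 'px': array([286., 209.]), 'n': np.int32(264), 'med': array([ 469.8, -151.4,   71.8]), 'rect': array([ 480.7, -140.3,   43.1,   80.6,   83.9])}
{'c': 'green', 'px': array([347., 225.]), 'n': np.int32(300), 'med': array([ 583.6, -260. ,   59.6]), 'rect': array([ 592.2, -247.9,   80.9,   42.8,    4.9])}
t 21.35 pos [ 581.1 -252.1   89.4] yaw -175.45 tilt [-0.29  0.13] gap 59.4 F [ 0.4 -0.4  0.7] q [-0.41  0.5   0.01  1.09  0.   -0.49]
b [-1.   2.8 65.4]
```

```bash
python3 -m inch '[{"travel":[0,0,0],"rotation":[0,0,0],"grip":-0.4},{"travel":[0,0,0],"rotation":[0,0,0],"grip":-0.4},{"travel":[0,0,0],"rotation":[0,0,0],"grip":-0.4}]'
python3 - <<'E'
from h import *
plan(('b',np.array([591.5-10,-248-1,24])))
E
```

```text
t: 21.6
ee_pos: [583.8, -252.4, 94.0]
eef_rot: [-0.126, 3.136, -0.002]
contact_force: [-0.4, -0.4, 0.2]
finger_gap: 60.0
gripper_force: 0.0
t 21.6 pos [ 583.8 -252.4   94. ] yaw -175.4 tilt [ 0.15 -0.06] gap 60.0 F [-0.4 -0.4  0.2] q [-0.41  0.49  0.02  1.09  0.   -0.49]
b [ 2.2  3.7 70. ]
```

```bash
python3 -m inch '[{"travel":[2,3.5,25],"rotation":[0,0,0],"grip":-0.4},{"travel":[2,3.5,45],"rotation":[0,0,0],"grip":-0.4},{"travel":[2,3.5,60],"rotation":[0,0,0],"grip":-0.4},{"travel":[2,3.5,69],"rotation":[0,0,0],"grip":-0.4},{"travel":[2,3.5,69],"rotation":[0,0,0],"grip":-0.4},{"travel":[2,3.5,69],"rotation":[0,0,0],"grip":1},{"travel":[2,3.5,69],"rotation":[0,0,0],"grip":1},{"travel":[2,3.5,69],"rotation":[0,0,0],"grip":1},{"travel":[2,3.5,69],"rotation":[0,0,0],"grip":1},{"travel":[2,3.5,69],"rotation":[0,0,0],"grip":1}]'
python3 - <<'E'
from fit import *
plan(('lift',np.array([581.5,-249,170])),('l',lp(-44-48-10,55,170)))
E
```

```text
t: 22.43
ee_pos: [581.5, -249.2, 24.6]
eef_rot: [-0.125, 3.137, -0.001]
contact_force: [0.2, 0.4, 5.7]
finger_gap: 39.3
gripper_force: 61.9
t 22.43 pos [ 581.5 -249.2   24.6] yaw -175.42 tilt [ 0.14 -0.05] gap 39.3 F [0.2 0.4 5.7] q [-0.4   0.55 -0.09  0.94  0.   -0.48]
lift [  -0.4    0.  -145.4]
l [ 122.1  239.1 -145.9]
```

```bash
python3 -m inch '[{"travel":[0,0,-40],"rotation":[0,0,0],"grip":1},{"travel":[0,0,-80],"rotation":[0,0,0],"grip":1},{"travel":[0,0,-120],"rotation":[0,0,5],"grip":1},{"travel":[60,0,-146],"rotation":[0,0,13.9],"grip":1},{"travel":[122,239,-146],"rotation":[0,0,13.9],"grip":1},{"travel":[122,239,-146],"rotation":[0,0,13.9],"grip":1},{"travel":[122,239,-146],"rotation":[0,0,13.9],"grip":1},{"travel":[122,239,-146],"rotation":[0,0,13.9],"grip":1},{"travel":[122,239,-146],"rotation":[0,0,13.9],"grip":1},{"travel":[122,239,-146],"rotation":[0,0,13.9],"grip":1}]'
python3 -m inch '[{"travel":[0,0,30],"rotation":[0,0,0],"grip":1},{"travel":[0,0,55],"rotation":[0,0,0],"grip":1},{"travel":[0,0,60],"rotation":[0,0,0],"grip":1},{"travel":[0,0,60],"rotation":[0,0,0],"grip":1},{"travel":[0,0,60],"rotation":[0,0,0],"grip":1}]'
python3 - <<'E'
from fit import *
plan(('l',lp(-44-48-10,55,37)))
for n in ('scene','top'):
  for e in packs(snap(n),0):
        if 'rect' in e and e['c']=='green' and 380<e['med'][0]<640 and -500<e['med'][1]<50: print(e)
E
```

```text
t: 23.27
ee_pos: [440.0, -22.1, 169.4]
eef_rot: [0.256, 3.13, 0.0]
contact_force: [0.7, 1.0, -1.6]
finger_gap: 38.5
gripper_force: 61.9
t: 23.68
ee_pos: [441.6, -23.7, 109.7]
eef_rot: [0.256, 3.131, 0.0]
contact_force: [1.1, 0.0, -2.2]
finger_gap: 39.6
gripper_force: 61.7
t 23.68 pos [441.6 -23.7 109.7] yaw 170.65 tilt [0.01 0.  ] gap 39.6 F [ 1.1  0.  -2.2] q [-0.05  0.18 -0.42  0.97  0.    0.11]
l [ 1.8  3.  72.7]
{'c': 'green', 'px': array([268., 166.]), 'n': np.int32(68), 'med': array([460.2, -47.1, 144.5]), 'rect': array([452.3, -35. ,  55. ,  78.5,  82.1])}
{'c': 'green', 'px': array([254., 168.]), 'n': np.int32(48), 'med': array([424.5, -39.7, 144.8]), 'rect': array([452.3, -35. ,  55. ,  78.5,  82.1])}
{'c': 'green', 'px': array([286., 209.]), 'n': np.int32(266), 'med': array([ 469.6, -151.1,   72. ]), 'rect': array([ 480.2, -139.7,   43. ,   79.4,   80.5])}
{'c': 'green', 'px': array([290., 238.]), 'n': np.int32(187), 'med': array([ 470.5, -137.6,   71.5]), 'rect': array([ 478.8, -139.8,   40.4,   79.7,   81.5])}
```

```bash
python3 -m inch '[{"travel":[1.8,3,30],"rotation":[0,0,0],"grip":1},{"travel":[1.8,3,50],"rotation":[0,0,0],"grip":1},{"travel":[1.8,3,60],"rotation":[0,0,0],"grip":1},{"travel":[1.8,3,67],"rotation":[0,0,0],"grip":1},{"travel":[1.8,3,72],"rotation":[0,0,0],"grip":1},{"travel":[1.8,3,72],"rotation":[0,0,0],"grip":1},{"travel":[1.8,3,72],"rotation":[0,0,0],"grip":1}]'
python3 - <<'E'
from fit import *
plan(('home+2',lp(-44-10+2,55,37)))
E
```

```text
t: 24.37
ee_pos: [440.6, -20.4, 37.6]
eef_rot: [0.256, 3.13, 0.0]
contact_force: [0.8, -0.7, -2.4]
finger_gap: 39.0
gripper_force: 61.8
t 24.37 pos [440.6 -20.4  37.6] yaw 170.66 tilt [0.06 0.  ] gap 39.0 F [ 0.8 -0.7 -2.4] q [-0.05  0.26 -0.54  0.77  0.    0.12]
home+2 [-49.7  -0.1   0.6]
```

```bash
python3 -m inch '[{"travel":[-5,0,0.3],"rotation":[0,0,0],"grip":1},{"travel":[-15,0,0.3],"rotation":[0,0,0],"grip":1},{"travel":[-25,0,0.3],"rotation":[0,0,0],"grip":1},{"travel":[-32,0,0.3],"rotation":[0,0,0],"grip":1},{"travel":[-38,0,0.3],"rotation":[0,0,0],"grip":1},{"travel":[-43,0,0.3],"rotation":[0,0,0],"grip":1},{"travel":[-47,0,0.3],"rotation":[0,0,0],"grip":1},{"travel":[-50,0,0.3],"rotation":[0,0,0],"grip":1},{"travel":[-53,0,0.3],"rotation":[0,0,0],"grip":1},{"travel":[-53,0,0.3],"rotation":[0,0,0],"grip":1}]'
python3 -m inch '[{"travel":[0,0,0],"rotation":[0,0,0],"grip":1},{"travel":[0,0,0],"rotation":[0,0,0],"grip":1}]'
python3 - <<'E'
from fit import *
plan(('home+4',lp(-44-10+4,55,37)))
E
```

```text
t: 25.2
ee_pos: [490.9, -28.5, 36.7]
eef_rot: [-0.255, -3.128, -0.001]
contact_force: [-9.2, 2.4, 9.3]
finger_gap: 39.5
gripper_force: 63.2
t: 25.37
ee_pos: [490.9, -28.5, 36.7]
eef_rot: [-0.255, -3.128, -0.001]
contact_force: [-7.7, 2.8, 7.1]
finger_gap: 39.4
gripper_force: 63.2
t 25.37 pos [490.9 -28.5  36.7] yaw 170.68 tilt [-0.17  0.05] gap 39.4 F [-7.7  2.8  7.1] q [-0.06  0.33 -0.42  0.82  0.    0.1 ]
home+4 [-0.7 -0.3 -0.3]
```

```bash
python3 -m inch '[{"travel":[0,0,0],"rotation":[0,0,0],"grip":-1},{"travel":[0,0,0],"rotation":[0,0,0],"grip":-1},{"travel":[0,0,0],"rotation":[0,0,0],"grip":-1},{"travel":[0,0,0],"rotation":[0,0,0],"grip":-1},{"travel":[0,0,-40],"rotation":[0,0,0],"grip":-1},{"travel":[0,0,-80],"rotation":[0,0,0],"grip":-1},{"travel":[0,0,-120],"rotation":[0,0,0],"grip":-1},{"travel":[40,0,-150],"rotation":[0,0,0],"grip":-1},{"travel":[120,0,-150],"rotation":[0,0,0],"grip":-1},{"travel":[120,0,-150],"rotation":[0,0,0],"grip":-1}]'
python3 - <<'E'
from fit import *
print('home',lp(-44,55,12),lp(-44,-55,12),'dial',lp(34,0,116))
for n in ('scene','top'):
  p=snap(n)
  for e in packs(p,0):
        if 380<e['med'][0]<640 and -500<e['med'][1]<50: print(e)
  # scale/dial close-up
  u,v=proj(p,lp(34,0,110))[0].astype(int);print((u,v))
  b=p['img'][v-24:v+24,u-32:u+32]
  cv2.imwrite(f'pics/dial_{n}.png',cv2.resize(b,None,fx=11,fy=11,interpolation=cv2.INTER_CUBIC)[:,:,::-1])
plan(('dial',lp(34,0,160)))
E
```

```text
t: 26.2
ee_pos: [377.4, -9.9, 187.7]
eef_rot: [0.256, 3.128, 0.0]
contact_force: [-0.9, 0.3, -0.4]
finger_gap: 85.6
gripper_force: 0.0
home [497.5201426  -29.88225473  12.        ] [ 479.64899771 -138.42082935   12.        ] dial [565.5482867  -96.82380842 116.        ]
{'c': 'red', 'px': array([302., 189.]), 'n': np.int32(13), 'med': array([552.2, -36.4,  54.1])}
{'c': 'red', 'px': array([313., 210.]), 'n': np.int32(34), 'med': array([ 536.8, -157. ,   53.3])}
{'c': 'red', 'px': array([351., 260.]), 'n': np.int32(401), 'med': array([ 528.8, -381.5,   65.2]), 'rect': array([ 536. , -389.7,   41.4,   80.3,    6. ])}
{'c': 'red', 'px': array([311., 274.]), 'n': np.int32(424), 'med': array([ 436.8, -389.8,   65.2]), 'rect': array([ 442.7, -398.4,   40.9,   80.9,    5.2])}
{'c': 'green', 'px': array([280., 189.]), 'n': np.int32(227), 'med': array([487.8, -44.9,  71.5]), 'rect': array([498.6, -31. ,  45.1,  79.8,  79.4])}
{'c': 'green', 'px': array([320., 188.]), 'n': np.int32(21), 'med': array([ 568.6, -132.3,   99.2])}
{'c': 'green', 'px': array([286., 208.]), 'n': np.int32(292), 'med':
[... 527 characters left out ...]
(192), 'med': array([ 439. , -390.5,   64.8]), 'rect': array([ 468.5, -395.8,   94.9,   79.4,    4.5])}
{'c': 'green', 'px': array([287., 207.]), 'n': np.int32(9), 'med': array([ 566.4, -129.9,   99.4])}
{'c': 'green', 'px': array([256., 233.]), 'n': np.int32(186), 'med': array([488. , -29.9,  71.7]), 'rect': array([496.7, -31.4,  40.5,  79.8,  81.2])}
{'c': 'green', 'px': array([290., 238.]), 'n': np.int32(188), 'med': array([ 470.5, -137.6,   71.4]), 'rect': array([ 478.7, -139.8,   40.5,   79.6,   81.7])}
(np.int64(276), np.int64(207))
t 26.3 pos [371.8  -9.4 186.9] yaw 170.7 tilt [-0.11  0.01] gap 85.4 F [ 0.3 -0.2 -0.2] q [-0.03 -0.   -0.41  1.16  0.    0.14]
dial [-205.4  -55.    26.5]
```

View pics/dial_top.png

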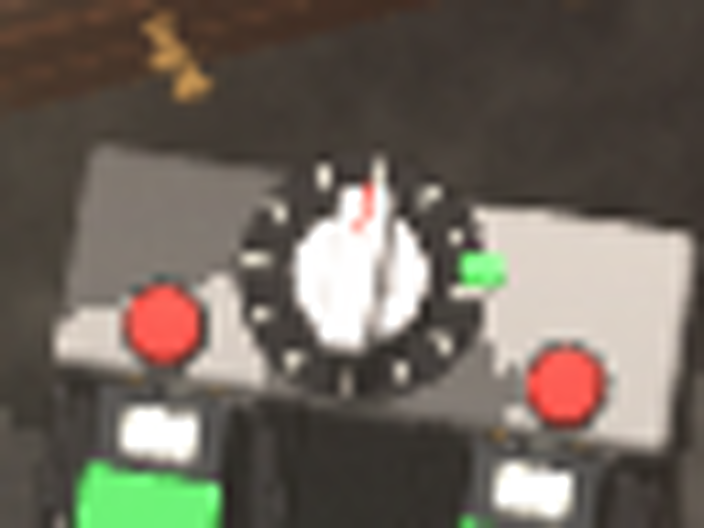

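View pics/dial_scene.png

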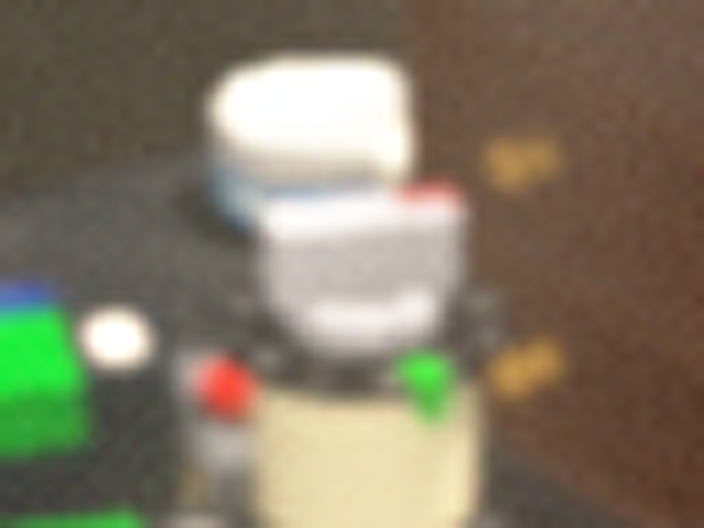

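Both packs sit at home. The pointer (red, 365,205 in the top crop) faces roughly +x, and the clip (482,270) faces -y, so I measure both angles.

```bash
cat > dial.py <<'E'
from h import *
def dial(A=lp(34,0,0)[:2]):
    for n in('top','scene'):
        p=snap(n);w=cloud(p);I=p['img'].astype(int)
        near=np.hypot(w[...,0]-A[0],w[...,1]-A[1])<45
        bar=near&(w[...,2]>119)&(w[...,2]<137);q=w[bar]
        r=cv2.minAreaRect(q[:,:2].astype(np.float32));print(n,'bar',np.round([*r[0],*r[1],r[2]],1),'z',np.median(q[:,2]).round(1),len(q))
        for c,m in(('red',near&(w[...,2]>90)&(I[...,0]-I[...,1:].max(2)>40)),('green',near&(w[...,2]>80)&(I[...,1]-np.maximum(I[...,0],I[...,2])>40))):
            t=w[m]
            if len(t):
                c0=t.mean(0);print(' ',c,len(t),c0.round(1),'angle',np.degrees(np.arctan2(c0[1]-A[1],c0[0]-A[0])).round(1))
E
python3 -c "
from dial import *
dial();plan(('dial',lp(34,0,160)))"
```

```text
top bar [564.6 -96.9  13.8  44.5  79.5] z 126.3 69
  red 5 [583.5 -99.6 121.2] angle -8.6
  green 12 [ 566.9 -131.5   99.1] angle -87.8
scene bar [566.5 -98.7  15.5  44.9  85.1] z 126.0 92
  red 10 [ 564.3 -100.7  115.7] angle -107.3
  green 21 [ 568.7 -130.8   98.1] angle -84.6
t 26.4 pos [377.1  -9.8 187.1] yaw 170.7 tilt [ 0.13 -0.  ] gap 85.5 F [ 0.8 -0.   0.3] q [-0.03  0.   -0.4   1.16  0.    0.14]
dial [-200.   -55.4   27.6]
```

```bash
python3 -m inch '[{"travel":[-200,-55,18],"rotation":[0,0,0],"grip":-1},{"travel":[-200,-55,18],"rotation":[0,0,0],"grip":-1},{"travel":[-200,-55,18],"rotation":[0,0,0],"grip":-1},{"travel":[-200,-55,18],"rotation":[0,0,0],"grip":-1},{"travel":[-200,-55,18],"rotation":[0,0,0],"grip":-1},{"travel":[-200,-55,18],"rotation":[0,0,0],"grip":-1},{"travel":[-200,-55,28],"rotation":[0,0,0],"grip":-1},{"travel":[-200,-55,28],"rotation":[0,0,0],"grip":-1},{"travel":[-200,-55,28],"rotation":[0,0,0],"grip":-1}]'
python3 -c "
from h import *
plan(('dial',[565.4,-97.2,111]))"
```

```text
t: 27.15
ee_pos: [564.7, -96.2, 157.3]
eef_rot: [-0.255, -3.129, -0.001]
contact_force: [-0.1, -0.4, -0.3]
finger_gap: 85.3
gripper_force: 0.0
t 27.15 pos [564.7 -96.2 157.3] yaw 170.69 tilt [-0.13  0.03] gap 85.3 F [-0.1 -0.4 -0.3] q [-0.17  0.35 -0.04  1.18  0.   -0.01]
dial [-1.  -0.9 46.3]
```

```bash
python3 -m inch '[{"travel":[-1,-1,20],"rotation":[0,0,0],"grip":-1},{"travel":[-1,-1,35],"rotation":[0,0,0],"grip":-1},{"travel":[-1,-1,46],"rotation":[0,0,0],"grip":-1},{"travel":[-1,-1,46],"rotation":[0,0,0],"grip":-1},{"travel":[-1,-1,46],"rotation":[0,0,0],"grip":1},{"travel":[-1,-1,46],"rotation":[0,0,0],"grip":1},{"travel":[-1,-1,46],"rotation":[0,0,0],"grip":1},{"travel":[-1,-1,46],"rotation":[0,0,0],"grip":1},{"travel":[-1,-1,46],"rotation":[0,0,0],"grip":1},{"travel":[-1,-1,46],"rotation":[0,0,0],"grip":1}]'
python3 -c "
from h import *
plan()"
```

```text
t: 27.98
ee_pos: [567.2, -95.3, 113.2]
eef_rot: [0.253, 3.13, 0.009]
contact_force: [0.5, 25.3, 15.9]
finger_gap: 12.8
gripper_force: 45.9
t 27.98 pos [567.2 -95.3 113.2] yaw 170.75 tilt [0.11 0.32] gap 12.8 F [ 0.5 25.3 15.9] q [-0.17  0.38 -0.11  1.07  0.01 -0.01]
```

```bash
python3 -m inch '[{"travel":[0,2,-3],"rotation":[0,0,0],"grip":1},{"travel":[0,2,-3],"rotation":[0,0,0],"grip":1},{"travel":[0,2,-3],"rotation":[0,0,0],"grip":1}]'
python3 -c "
from h import *
plan()"
```

```text
t: 28.23
ee_pos: [567.1, -94.8, 113.7]
eef_rot: [-0.254, -3.13, -0.003]
contact_force: [7.0, 3.8, -17.2]
finger_gap: 12.4
gripper_force: 62.2
t 28.23 pos [567.1 -94.8 113.7] yaw 170.72 tilt [-0.06  0.11] gap 12.4 F [  7.    3.8 -17.2] q [-0.17  0.39 -0.11  1.08  0.   -0.  ]
```

```bash
python3 -m inch '[{"travel":[0,0.3,1.5],"rotation":[0,0,5],"grip":1},{"travel":[0,0.3,1.5],"rotation":[0,0,10],"grip":1},{"travel":[0,0.3,1.5],"rotation":[0,0,15],"grip":1},{"travel":[0,0.3,1.5],"rotation":[0,0,20],"grip":1},{"travel":[0,0.3,1.5],"rotation":[0,0,25],"grip":1},{"travel":[0,0.3,1.5],"rotation":[0,0,30],"grip":1},{"travel":[0,0.3,1.5],"rotation":[0,0,30],"grip":1}]'
python3 -c "
from h import *
plan()"
```

```text
t: 28.82
ee_pos: [566.8, -95.5, 113.6]
eef_rot: [-1.063, -2.956, 0.0]
contact_force: [0.9, 0.0, -4.6]
finger_gap: 12.5
gripper_force: 63.8
t 28.82 pos [566.8 -95.5 113.6] yaw 140.45 tilt [-0.02  0.  ] gap 12.5 F [ 0.9  0.  -4.6] q [-0.17  0.38 -0.11  1.08 -0.    0.52]
```

Forces are low. I turn on to yaw ≈ 93 (another 47°).

```bash
python3 -m inch '[{"travel":[0,0,0],"rotation":[0,0,6],"grip":1},{"travel":[0,0,0],"rotation":[0,0,12],"grip":1},{"travel":[0,0,0],"rotation":[0,0,18],"grip":1},{"travel":[0,0,0],"rotation":[0,0,24],"grip":1},{"travel":[0,0,0],"rotation":[0,0,30],"grip":1},{"travel":[0,0,0],"rotation":[0,0,36],"grip":1},{"travel":[0,0,0],"rotation":[0,0,42],"grip":1},{"travel":[0,0,0],"rotation":[0,0,47],"grip":1},{"travel":[0,0,0],"rotation":[0,0,47],"grip":1},{"travel":[0,0,0],"rotation":[0,0,47],"grip":1}]'
python3 -c "
from h import *
plan()"
python3 -m inch '[{"travel":[0,0,0],"rotation":[0,0,0],"grip":-1},{"travel":[0,0,0],"rotation":[0,0,0],"grip":-1},{"travel":[0,0,0],"rotation":[0,0,0],"grip":-1},{"travel":[0,0,0],"rotation":[0,0,0],"grip":-1},{"travel":[0,0,-40],"rotation":[0,0,0],"grip":-1},{"travel":[0,0,-80],"rotation":[0,0,0],"grip":-1},{"travel":[120,130,-80],"rotation":[0,0,0],"grip":-1},{"travel":[120,130,-80],"rotation":[0,0,0],"grip":-1},{"travel":[120,130,-80],"rotation":[0,0,0],"grip":-1},{"travel":[120,130,-80],"rotation":[0,0,0],"grip":-1}]'
python3 - <<'E'
from dial import *
plan();dial()
p=snap('top');u,v=276,207
cv2.imwrite('pics/d2.png',cv2.resize(p['img'][v-30:v+40,u-40:u+40],None,fx=8,fy=8,interpolation=cv2.INTER_CUBIC)[:,:,::-1])
E
```

```text
t: 29.65
ee_pos: [565.8, -96.1, 113.6]
eef_rot: [-2.144, -2.295, 0.003]
contact_force: [-4.6, -4.1, -1.3]
finger_gap: 12.0
gripper_force: 64.1
t 29.65 pos [565.8 -96.1 113.6] yaw 93.88 tilt [-0.12 -0.06] gap 12.0 F [-4.6 -4.1 -1.3] q [-0.17  0.38 -0.11  1.08 -0.    1.34]
t: 30.48
ee_pos: [683.2, 26.7, 194.8]
eef_rot: [2.148, 2.291, 0.002]
contact_force: [0.9, -0.4, 1.2]
finger_gap: 85.4
gripper_force: 0.0
t 30.48 pos [683.2  26.7 194.8] yaw 93.7 tilt [0.1  0.02] gap 85.4 F [ 0.9 -0.4  1.2] q [0.04 0.53 0.34 1.38 0.   1.55]
top bar [565.  -97.3  14.5  44.    4.8] z 127.2 68
  red 5 [ 566.8 -113.   129.3] angle -85.5
  green 12 [ 566.8 -131.5   99.6] angle -87.9
scene bar [566.9 -97.7  14.8  46.5   3.2] z 127.4 75
  red 19 [ 560.9 -114.6  116.1] angle -104.8
  green 21 [ 568.9 -130.4   97.8] angle -84.2
```

View pics/d2.png

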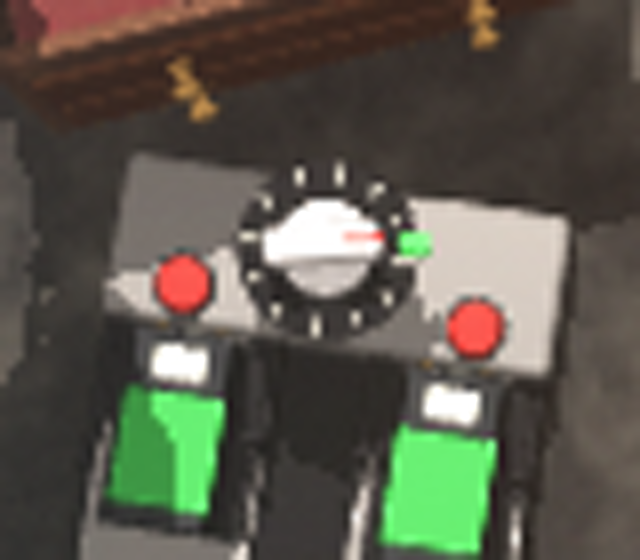

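The pointer (365,238) faces the clip (413,243) to within a few degrees. I lift clear and make one last check.

```bash
python3 -m inch '[{"travel":[0,0,-40],"rotation":[0,0,0],"grip":-1},{"travel":[0,0,-60],"rotation":[0,0,0],"grip":-1},{"travel":[0,0,-60],"rotation":[0,0,0],"grip":-1},{"travel":[0,0,-60],"rotation":[0,0,0],"grip":-1},{"travel":[0,0,-60],"rotation":[0,0,0],"grip":-1}]'
python3 - <<'E'
from fit import *
for n in ('scene','top'):
  for e in packs(snap(n),0):
        if 'rect' in e and 380<e['med'][0]<640 and -500<e['med'][1]<50: print(e)
plan()
print(ctrl.sign_off())
E
```

```text
t: 31.05
ee_pos: [681.3, 24.6, 253.8]
eef_rot: [-2.149, -2.291, 0.0]
contact_force: [0.3, 0.2, 0.5]
finger_gap: 85.4
gripper_force: 0.0
{'c': 'red', 'px': array([351., 260.]), 'n': np.int32(401), 'med': array([ 528.5, -381.9,   65.2]), 'rect': array([ 535.8, -389.5,   41.2,   82.2,    5.4])}
{'c': 'red', 'px': array([311., 274.]), 'n': np.int32(425), 'med': array([ 436.4, -390.1,   65.3]), 'rect': array([ 442.6, -398.5,   41. ,   80.6,    5.8])}
{'c': 'green', 'px': array([280., 189.]), 'n': np.int32(215), 'med': array([487.7, -45.2,  71.3]), 'rect': array([498.5, -32.1,  43.4,  79.8,  80. ])}
{'c': 'green', 'px': array([286., 208.]), 'n': np.int32(295), 'med': array([ 471.4, -149.3,   71.7]), 'rect': array([ 480.3, -139.1,   45.8,   79.1,   81.7])}
{'c': 'red', 'px': array([366., 218.]), 'n': np.int32(192), 'med': array([ 532.3, -382.8,   64.2]), 'rect': array([ 534.8, -389.6,   40.3,   79.4,    5.6])}
{'c': 'red', 'px': array([369., 247.]), 'n': np.int32(192), 'med': array([ 439. , -391.1,   64.6]), 'rect': array([ 441.6, -398.7,   40.1,   80.5,    5.5])}
{'c': 'green', 'px': array([256., 233.]), 'n': np.int32(184), 'med': array([488. , -29.9,  72. ]), 'rect': array([496.6, -32. ,  40.9,  79.7,  79.4])}
{'c': 'green', 'px': array([290., 238.]), 'n': np.int32(187), 'med': array([ 470.4, -137.6,   71.5]), 'rect': array([ 478.7, -139.7,   40.4,   79.6,   81.4])}
t 31.15 pos [681.1  24.7 253.1] yaw 93.66 tilt [-0.09  0.  ] gap 85.5 F [-0.3  0.2  0.3] q [0.04 0.52 0.48 1.53 0.   1.54]
the job is handed in; nothing more can be done
None
```

Job handed in at 31 s, no verdict returned: the last camera check showed both flat packs upright in the tray and both charged packs at their home points. The pointer measured within a few degrees of the green clip, and I did not re-measure the bystanders.

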